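# Change the tip trays in the nail curing lamp

## Robot

A 6-joint arm with a two-finger parallel gripper is mounted at the origin on the work surface. World frame = base frame: x ahead of the robot, y to its left, z up, the work surface at z = 0. Lengths are in m, angles in rad, forces in N, time in s.
With the tool pointing down it reaches from about 0.3 to 0.775 m from the base axis. Payload 14.6 kg.
Tool frame: the origin (TCP) lies at the very end of the fingers, on their centre line; the grasp point (between the pads) lies 19 mm behind it; z points along the fingers, y is the direction in which the jaws open and shut (so a half turn about z gives the same grasp; the last joint's range is limited). The gripper opens to 94 mm and grips with 3 to 60 N. Pads are 16 mm wide; open, the fingers measure 119 mm over their backs; the gripper's body (75 mm by 177 mm) begins 78 mm behind the grasp point.
Start: joints at [1.058, 0.3, 1.521, -0, 1.321, -0.067], TCP at [0.237, 0.496, 0.205] pointing down, gripper open.
Joint ranges: [-3.03, 3.03], [-0.79, 2.21], [0.23, 2.52], [-1.04, 4.18], [0, 3.07], [-2.55, 2.55]. Speed limits (rad/s): [2.22, 2.22, 2.57, 3.14, 3.14, 3.14].

## Interface

Orientations are given as [roll, pitch, yaw] about the fixed x, y, z axes, in that order (R = Rz(yaw) Ry(pitch) Rx(roll)).
In Python, from station import status, camera, ctrl gives the robot as it stands. The module is installed in compiled form; this text tells all that it offers.
- The arm moves only by the shell command python3 -m jog 'ROWS' [FORCE]. ROWS is JSON, a list of rows, each a list of 7 numbers: the shift along the tool's x, y, z each as a share of 1000 mm, from -1 to 1, then the turn, a rotation vector about the tool's x, y, z each as a share of pi/2 rad, from -1 to 1, then the opening, from -1 (shut) to 1 (fully open), so that 0 is half open. A call has 1 to 20 rows; each row is the pose to reach, as a shift and turn from the pose measured when the call began, along the tool's axes at that moment; what a row does not reach only later rows make up. A row lasts 1/10 s, in which the tool goes at most 50 mm and 8.59 degrees, less where a joint would pass 70% of its speed; a pose out of reach is approached as far as the arm can. A call with a number of a shift or a turn outside -1 to 1 is refused whole. A call with a gripper value outside its range is refused whole. The fingers move at their own pace and stop on an object; FORCE is the grip in N (left out, the last holds). Time passes only in rows, so rows that repeat a pose let the fingers close. It gives the time, the measured TCP pose, the force and the opening at its end, in the units of the state.
- status.get_obs(): the state, without advancing time (a new reading comes with each control period).
- camera(name): name is "side" or "top" or "wrist"; returns a dict with "image" (480x640x3 uint8, red, green, blue), "fx", "fy", "cx", "cy" (pixels), "world_from_camera" (4x4, takes a point from camera to world coordinates). Camera axes: x right, y down, z forward; pixel columns grow to the right and rows downward; lengths in m; the calibration is good to about 2 mm. A picture is of the moment at which its call begins. There is no depth.
- ctrl.hand_in(): hands the job in, once; it reports no verdict.
The state is a dict: "time_s": time; "qpos": joint angles; "joint_vel": joint speeds; "tau": joint torques, N m; "ee_pos": TCP position; "eef_rot": TCP orientation; "force": force on the tool from outside, world axes, zero at the start; "moment": the same for the moment, N m; "grip_width": finger opening in m.
Only numpy, scipy, OpenCV 4.12 (cv2) and the standard library are available. Lean on these libraries where they do the work, as an engineer would, in place of code of your own. Each camera call takes 0.05 s, during which the arm holds its last target.

## Task

Draw the yellow tray with the cured coral nail tips out of the curing lamp and set it down flat in the middle of the green mat. Then slide the black tray with the wet teal tips under the lamp's hood by its handle, fully home against the stop, let go, and press the lamp's green button all the way down to start it. Keep both trays level, put them down rather than drop them, let nothing touch the wet tips, and leave everything else standing where it is.

Things in the scene. Friction and masses are not known exactly. Their poses are not given: they have to be found in the camera images.
- lamp: White nail curing lamp, fixed, 200 (x) x 230 (y) x 125 mm tall. Origin: centre of its underside, on the table; x from the open mouth (-x side) to the back, z up; the mouth looks sideways, roughly to the robot's right. Hood with a clear roof window; the rear half (x > 0) is solid, its upright face at x = 0 is the stop. No floor: trays slide on the table. Inside the clear height is at least 85 mm, the clear width 190 mm.
- lamp_mouth (a point): Middle of the mouth at table level, lamp axes, 100 mm in front of the stop. Above it the roof's front edge is an upright face from 85 to 125 mm height: no room for an upright gripper over a tray handle near home, so lean it back from the lamp like the handle. Guide rails 10 mm tall, inner faces at y = +-38 mm, run from here to the stop; in front they flare to about +-50 mm at x = -27 mm.
- lamp_home (a point): Home point at table level, lamp axes: a tray fully home against the stop has its plate centre above this point (x = -50 mm in the lamp) and its axes along the lamp's; its plate's front edge is then flush with the hood's front and only the handle stands out.
- power_top (a point): Centre of the top face of the lamp's round green push button (26 mm wide) on the roof beside the window, on the lamp's -y side, 18 mm above the roof. Presses straight down, 6 mm travel, 5 N at full travel, springs back.
- power (a joint): Travel of the green button in m: 0 is up, 0.006 fully down.
- tray_done_center (a point): Yellow tray with cured coral tips; at the start inside the lamp, home or nearly so, pointing as the lamp does. Site at the centre of its base plate, half-way up it (4 mm above the underside). Plate 100 mm along x, 64 mm along y, 8 mm thick, handle at the -x end. Five nail tips on pins, one piece with the tray, stand on the +x half, up to 43 mm above the underside. About 0.15 kg.
- tray_done_handle (a point): Yellow tray's handle: grip point on it, at (-68, 0, +34) mm from the plate-centre point, same axes. Straight bar 14 mm wide (y; grip across this), 10 mm thick, rising from the plate's -x end and leaning outwards (to -x) 37 deg from vertical; its end is 22 mm farther along it.
- tray_wet_center (a point): Black tray with wet teal tips; at the start on the pink mat, turned from the mat's x axis at random, by 37 deg at most. Site at the centre of its base plate, half-way up it (4 mm above the underside). Plate 100 mm along x, 64 mm along y, 8 mm thick, handle at the -x end. Five nail tips on pins, one piece with the tray, stand on the +x half, up to 43 mm above the underside. About 0.15 kg.
- tray_wet_handle (a point): Black tray's handle: grip point on it, at (-68, 0, +34) mm from the plate-centre point, same axes. Straight bar 14 mm wide (y; grip across this), 10 mm thick, rising from the plate's -x end and leaning outwards (to -x) 37 deg from vertical; its end is 22 mm farther along it.
- tray_done: The yellow tray as a whole, same axes as tray_done_center; origin at the centre of its underside.
- tray_wet: The black tray as a whole, same axes as tray_wet_center; origin at the centre of its underside.
- tray_wet_tips: The wet teal tips, fixed on the black tray: same origin and axes as tray_wet.
- mat_done: Green mat, fixed, 150 (x) x 130 (y) x 4 mm. Origin: centre of its underside. One of two mats in front of the lamp's mouth, one nearer the robot, the other farther; x points roughly as the lamp's x.
- mat_wet: Pink mat, fixed, 150 (x) x 130 (y) x 4 mm. Origin: centre of its underside.
- pot_a: Bystander, loose, to be left alone: plum gel pot, round, 35 mm wide, 38 mm tall, standing just outside the +y side of the lamp's entrance. Origin: centre of its underside.
- pot_b: Bystander, loose, to be left alone: gold gel pot, round, 35 mm wide, 38 mm tall, standing just outside the -y side of the lamp's entrance. Origin: centre of its underside.
- bottle_a: Bystander, loose, to be left alone: white bottle, 48 mm wide, 150 mm tall, beside the lamp's +y wall. Origin: centre of its underside.
- bottle_b: Bystander, loose, to be left alone: amber bottle, 44 mm wide, 130 mm tall, beside the lamp's -y wall. Origin: centre of its underside.
- polish_a: Bystander, loose, to be left alone: red polish bottle, 30 mm wide, 74 mm tall, in front of the lamp's mouth, on its +y side. Origin: centre of its underside.
- polish_b: Bystander, loose, to be left alone: violet polish bottle, 30 mm wide, 74 mm tall, in front of the lamp's mouth, on its -y side. Origin: centre of its underside.
- file: Bystander, loose, to be left alone: grey nail file lying flat, 170 x 22 x 5 mm. Origin: centre of its underside.
There are look-alikes about, which are no part of the job. Leave any blue or purple look-alike of the tray_done alone. Of the things that look like the mat_done, take the one that is farthest to the robot's left at the start.

How it is judged:
On the way, in this order (a step that is already met when the one before it is completed fails the run):
1. the yellow tray lies flat and released in the middle of the green mat (horizontal distance between tray_done_center and mat_done below 0.055 m and z of tray_done_center in the frame of mat_done below 0.014 m and angle between tray_done_center's own z axis and vertical below 0.1 rad and contact force between the fingers and tray_done below 0.1 N and linear speed of tray_done below 0.02 m/s), for 0.2 s.
2. the black tray is fully home in the lamp and released (x of tray_wet_center in the frame of lamp between -0.06 and -0.04 m and y of tray_wet_center in the frame of lamp between -0.012 and 0.012 m and z of tray_wet_center in the frame of lamp below 0.01 m and angle between the x axis of tray_wet_center and the x axis of lamp, either way round below 0.2 rad and contact force between the fingers and tray_wet below 0.1 N and linear speed of tray_wet below 0.02 m/s), for 0.2 s.
3. the green button is pressed down (value of joint power above 0.004 m), for 0.02 s.
At the end, for the whole second after the job is handed in: Yellow tray flat on the green mat (plate centre within 55 mm of the mat's centre), black tray home in the lamp (plate centre within 10 mm of the home point along the lamp, 12 mm across, turned less than 0.2 rad, on the table), button pressed and up again, all at rest (horizontal distance between tray_done_center and mat_done below 0.055 m and z of tray_done_center in the frame of mat_done below 0.014 m and angle between tray_done_center's own z axis and vertical below 0.1 rad and x of tray_wet_center in the frame of lamp between -0.06 and -0.04 m and y of tray_wet_center in the frame of lamp between -0.012 and 0.012 m and z of tray_wet_center in the frame of lamp below 0.01 m and angle between the x axis of tray_wet_center and the x axis of lamp, either way round below 0.2 rad and linear speed of each of tray_done, tray_wet below 0.02 m/s and value of joint power below 0.002 m); the robot touches nothing.
It fails at once if a wet tip is touched (contact force between tray_wet_tips and anything else above 0.3 N).
It fails at once if a tray is tipped by more than about 23 degrees (angle between any of tray_done, tray_wet's own z axis and vertical above 0.4 rad).
It fails at once if a tray is dropped (moves fast while not held) ((linear speed of tray_done above 0.7 m/s and contact force between the fingers and tray_done below 0.05 N) or (linear speed of tray_wet above 0.7 m/s and contact force between the fingers and tray_wet below 0.05 N)).
It fails at once if a pot, bottle or the file is moved more than 30 mm or knocked over (distance of any of pot_a, pot_b, bottle_a, bottle_b, polish_a, polish_b, file from where it was at the start of the episode above 0.03 m or angle between any of pot_a, pot_b, bottle_a, bottle_b, polish_a, polish_b, file's own z axis and vertical above 0.5 rad).
It also fails if it takes over 67 s, if anything falls off the work surface, if the arm or the gripper's body presses on something with over 40 N, if the wrist force passes 120 N, or if a joint passes its speed limit or range.

## Working session

There is one attempt and no reset: what is moved stays moved. The work goes in short steps, Python scripts to look and compute and a shell command to move; the robot and the scene stay as the last step left them, time stands still between calls to the robot, and variables do not carry over. Pictures are saved under pics/ and viewed, and the job is handed in when it is done.

```bash
mkdir -p pics; ls; python3 - <<'E'
from station import status,camera
import cv2,numpy as np
print(status.get_obs())
for n in ["side","top","wrist"]:
    c=camera(n); cv2.imwrite(f"pics/{n}0.png",c["image"][:,:,::-1]); print(n,c["fx"],c["fy"],c["cx"],c["cy"]);print(np.round(c["world_from_camera"],4))
E
```

```text
pics
{'time_s': 0.0, 'qpos': array([ 1.05839952e+00,  3.00459223e-01,  1.52159345e+00, -2.42961383e-05,
        1.32066299e+00, -6.66034227e-02]), 'joint_vel': array([-1.09922047e-03,  1.02057424e-06,  9.84563916e-04, -1.54571055e-03,
       -4.56245979e-04, -7.80755704e-04]), 'tau': array([-6.82672344e-04, -5.31815636e+01, -3.52731371e+01,  7.06981332e-02,
        2.45117967e-02, -6.34470712e-05]), 'ee_pos': array([0.23702866, 0.49601714, 0.2048876 ]), 'eef_rot': array([-3.14047056e+00, -5.12601406e-05,  2.69580526e+00]), 'force': array([0.52571407, 0.63708459, 0.52332862]), 'moment': array([ 0.03172771,  0.02872864, -0.00354643]), 'grip_width': 0.09407926203400749}
side 579.620048664086 579.620048664086 320.94364123131703 249.4867960500382
[[ 0.602  -0.5484  0.5805 -0.3036]
 [-0.7985 -0.421   0.4303 -0.6719]
 [ 0.0084 -0.7225 -0.6913  1.116 ]
 [ 0.      0.      0.      1.    ]]
top 534.7899156469105 534.7899156469105 328.3795585787328 246.16831448920513
[[-0.0236 -0.9811  0.1921  0.2481]
 [-0.9997  0.0235 -0.0028 -0.0392]
 [-0.0017 -0.1921 -0.9814  1.5591]
 [ 0.      0.      0.      1.    ]]
wrist 337.49615683636495 337.49615683636495 315.51762848072775 238.41144037536426
[[ 0.4307  0.8785  0.2067  0.177 ]
 [ 0.9025 -0.4189 -0.1001  0.5246]
 [-0.0014  0.2296 -0.9733  0.3844]
 [ 0.      0.      0.      1.    ]]
```

View pics/side0.png

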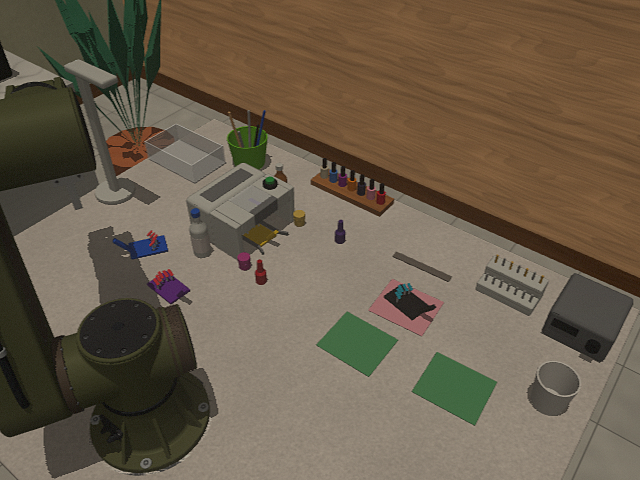

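View pics/top0.png

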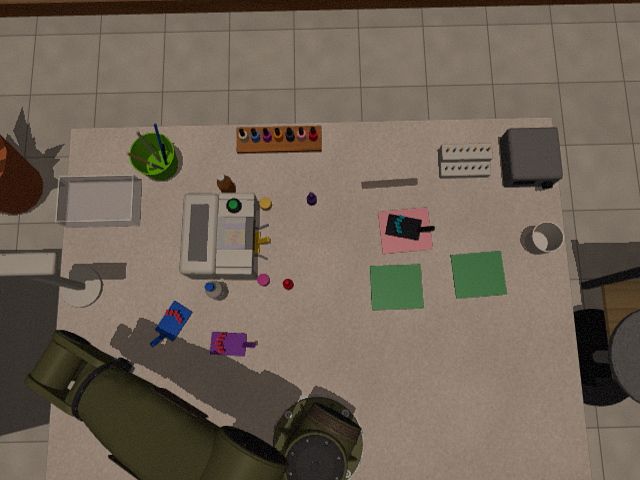

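View pics/wrist0.png

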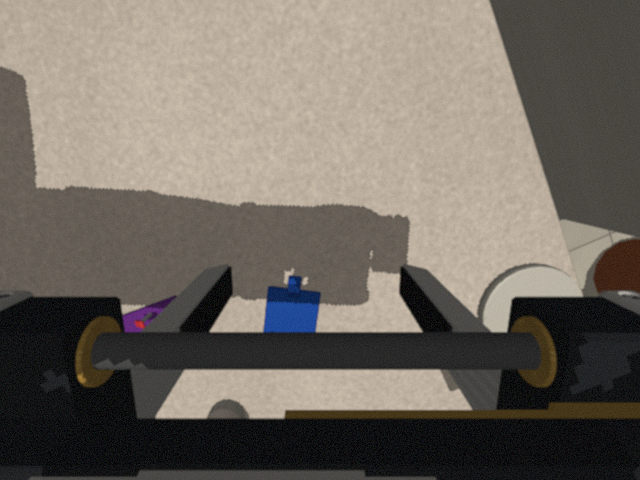

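The yellow tray could be confused with three things. Top view: yellow in the lamp at (263,240), blue look-alike at (175,320), purple look-alike at (230,343). The green mats are at (397,287), farther left, and (479,275). By the description I take the yellow tray and the mat at (397,287). Next I'll check them in close crops.

```bash
cat > h.py <<'E'
import numpy as np,cv2
from station import status,camera
def ray(c,u,v):
    T=c["world_from_camera"]; d=T[:3,:3]@np.array([(u-c["cx"])/c["fx"],(v-c["cy"])/c["fy"],1]); return T[:3,3],d
def onz(c,u,v,z):
    o,d=ray(c,u,v); return o+d*(z-o[2])/d[2]
def proj(c,p):
    T=c["world_from_camera"]; q=T[:3,:3].T@(np.array(p)-T[:3,3]); return np.array([c["fx"]*q[0]/q[2]+c["cx"],c["fy"]*q[1]/q[2]+c["cy"]])
def tri(c1,p1,c2,p2):
    A=[];b=[]
    for c,p in((c1,p1),(c2,p2)):
        o,d=ray(c,*p); d=d/np.linalg.norm(d); P=np.eye(3)-np.outer(d,d); A.append(P); b.append(P@o)
    return np.linalg.lstsq(np.vstack(A),np.hstack(b),rcond=None)[0]
def crop(c,x0,y0,x1,y1,k,fn):
    im=c["image"][y0:y1,x0:x1,::-1]; cv2.imwrite(fn,cv2.resize(im,None,fx=k,fy=k,interpolation=cv2.INTER_CUBIC))
E
python3 - <<'E'
from h import *
t=camera("top"); s=camera("side")
np.save("t.npy",t,allow_pickle=True);np.save("s.npy",s,allow_pickle=True)
crop(t,170,180,310,300,5,"pics/t_lamp.png")
crop(t,360,170,460,320,4,"pics/t_mat.png")
crop(s,180,150,310,290,4,"pics/s_lamp.png")
crop(s,310,260,510,430,4,"pics/s_mat.png")
E
```

```text
(no output)
```

View pics/t_lamp.png

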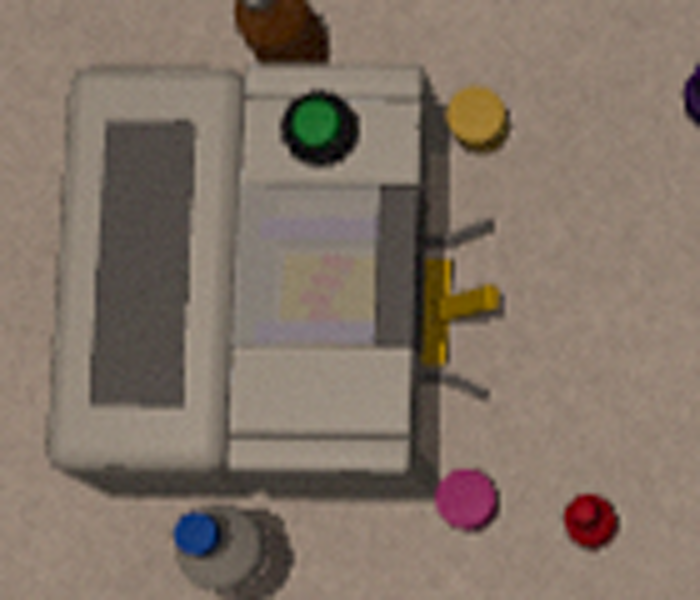

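View pics/t_mat.png

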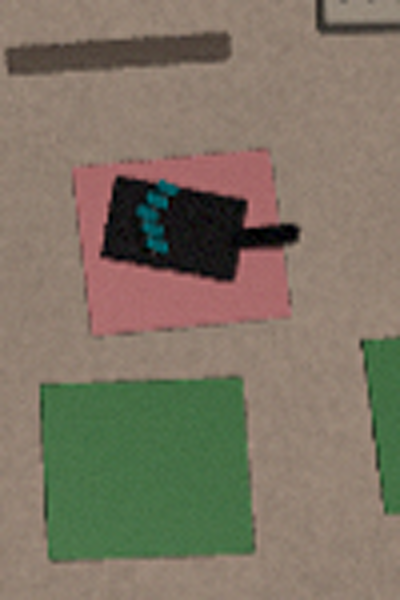

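View pics/s_lamp.png

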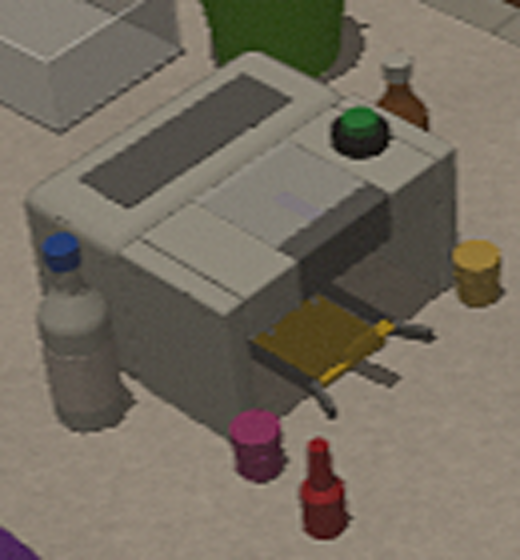

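View pics/s_mat.png

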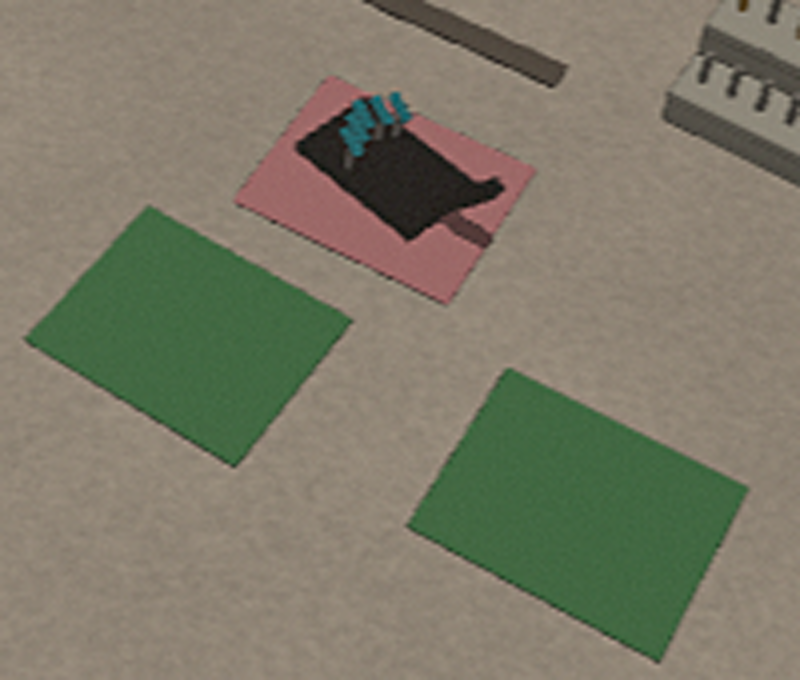

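The top crop shows the yellow tray in the lamp (crop 440,300) with five coral tips visible through the window. The pots are at (475,118) and (468,498), and the button at (318,122). The black tray on the pink mat points its handle right, away from the lamp. Now I'll measure poses.

```bash
cat > m.py <<'E'
from h import *
np.set_printoptions(precision=4,suppress=True)
t=np.load("t.npy",allow_pickle=True).item();s=np.load("s.npy",allow_pickle=True).item()
def mask(c,box,f):
    x0,y0,x1,y1=box; im=cv2.cvtColor(np.ascontiguousarray(c["image"]),cv2.COLOR_RGB2HSV); m=np.zeros(im.shape[:2],np.uint8)
    m[y0:y1,x0:x1]=(f(im.astype(int))[y0:y1,x0:x1]*255); return m
def big(m):
    return max(cv2.findContours(m,cv2.RETR_EXTERNAL,cv2.CHAIN_APPROX_NONE)[0],key=cv2.contourArea)
def rect(c,m,z):
    k=big(m)[:,0,:]; P=np.array([onz(c,u,v,z)[:2] for u,v in k])
    r=cv2.minAreaRect((P*1000).astype(np.float32)); return np.array(r[0])/1000,r[1],r[2]
hue=lambda a,b,S=80,V=20:(lambda h:(h[...,0]>=a)&(h[...,0]<=b)&(h[...,1]>S)&(h[...,2]>V))
for n,c,b in (("t",t,(360,255,430,320)),("s",s,(310,305,402,380))):
    print("green",n,rect(c,mask(c,b,hue(45,80)),.004))
blk=lambda h:(h[...,2]<50)
for n,c,b in (("t",t,(380,208,424,244)),("s",s,(383,275,438,325))):
    print("black",n,rect(c,mask(c,b,blk),.010))
pink=lambda h:((h[...,0]>=165)|(h[...,0]<=4))&(h[...,1]>60)
for n,c,b in (("t",t,(370,200,440,260)),("s",s,(360,270,450,340))):
    k=big(mask(c,b,pink))[:,0,:]; hl=cv2.convexHull(k); P=np.array([onz(c,*q[0],.004)[:2] for q in hl]); print("pink",n,cv2.minAreaRect((P*1000).astype(np.float32)))
cs=[]
for n,c,b in (("t",t,(220,190,245,220)),("s",s,(255,170,285,195))):
    k=big(mask(c,b,hue(45,85,120,50)));(u,v),r=cv2.minEnclosingCircle(k);cs.append((u,v));print("btn",n,u,v,r,onz(c,u,v,.143))
T=lambda x,y:(170+x/5,180+y/5)
a=onz(t,*T(421,68),.125);b=onz(t,*T(410,470),.125);print("front",a,b,(a+b)/2)
S=lambda x,y:(180+x/4,150+y/4)
a=onz(s,*S(456,150),.125);b=onz(s,*S(232,312),.125);print("front side",a,b,(a+b)/2)
print("rails",[onz(t,*T(*p),.010) for p in((432,243),(493,225),(432,376),(487,395))])
print("rails side",[onz(s,*S(*p),.010) for p in((390,326),(432,332),(312,382),(333,410))])
print("pots",onz(t,*T(478,116),.038),onz(t,*T(467,497),.038),"polish",onz(t,*T(590,515),.06), onz(t,311.5,198,.06))
print("yplate edge corners",[onz(t,*T(*p),.008) for p in((452,260),(444,365))],[onz(s,*S(*p),.008) for p in((390,325),(322,380))])
print("yend",onz(t,*T(497,297),.055)," tri", tri(t,(0,0),s,(0,0)) is None)
E
python3 m.py
```

```text
green t (array([ 0.428 , -0.2381]), (128.15280151367188, 148.59974670410156), 0.5359641313552856)
green s (array([ 0.4277, -0.2392]), (128.99459838867188, 148.0535888671875), 0.6624241471290588)
black t (array([ 0.6042, -0.2723]), (109.66580963134766, 62.26476287841797), 77.718017578125)
black s (array([ 0.6084, -0.2743]), (109.76750946044922, 75.62813568115234), 77.93144226074219)
pink t ((596.3922119140625, -272.4269714355469), (129.85728454589844, 150.13645935058594), 3.8999667167663574)
pink s ((596.8363037109375, -273.341064453125), (129.87693786621094, 149.30374145507812), 4.149425029754639)
btn t 232.8000030517578 204.0 4.386440277099609 [0.6493 0.2159 0.143 ]
btn s 269.5 179.5 4.527792930603027 [0.6509 0.2163 0.143 ]
front [0.683  0.1598 0.125 ] [0.457  0.1651 0.125 ] [0.57   0.1624 0.125 ]
front side [0.6821 0.1547 0.125 ] [0.4626 0.1621 0.125 ] [0.5723 0.1584 0.125 ]
rails [array([0.6096, 0.1689, 0.01  ]), array([0.6197, 0.1326, 0.01  ]), array([0.5293, 0.1687, 0.01  ]), array([0.5172, 0.1364, 0.01  ])]
rails side [array([0.6089, 0.1595, 0.01  ]), array([0.6222, 0.1317, 0.01  ]), array([0.5315, 0.1649, 0.01  ]), array([0.5192, 0.1349, 0.01  ])]
pots [0.6792 0.1382 0.038 ] [0.4533 0.1447 0.038 ] polish [0.4385 0.0727 0.06  ] [0.6854 0.0022 0.06  ]
yplate edge corners [array([0.5994, 0.1572, 0.008 ]), array([0.5361, 0.1619, 0.008 ])] [array([0.6114, 0.1617, 0.008 ]), array([0.5387, 0.1623, 0.008 ])]
yend [0.5664 0.1254 0.055 ]  tri False
```

```bash
cat >> h.py <<'E'
from scipy.spatial.transform import Rotation as Ro
LA=np.deg2rad(88.3); MOUTH=np.array([.570,.160,0]); LX=np.array([np.cos(LA),np.sin(LA),0]); LY=np.array([-np.sin(LA),np.cos(LA),0])
def Rlean(yaw,lean=37):
    x=np.array([np.cos(yaw),np.sin(yaw),0]);l=np.deg2rad(lean)
    z=np.sin(l)*x+np.array([0,0,-np.cos(l)]); y=np.array([x[1],-x[0],0])
    return np.column_stack([np.cross(y,z),y,z])
def tcp_for(center,yaw,back=0.0,lean=37):   # center: plate underside centre -> TCP gripping handle
    x=np.array([np.cos(yaw),np.sin(yaw),0]); R=Rlean(yaw,lean)
    g=np.array(center)-.068*x+np.array([0,0,.038]); return R,g+(.019-back)*R[:,2]
def row(R,p):
    o=status.get_obs(); R0=Ro.from_euler("xyz",o["eef_rot"]).as_matrix()
    d=R0.T@(np.array(p)-o["ee_pos"]); w=Ro.from_matrix(R0.T@R).as_rotvec()/(np.pi/2)
    return np.round(np.r_[d,w],4).tolist()
def state():
    o=status.get_obs(); print("t",round(o["time_s"],2),"p",np.round(o["ee_pos"],4),"rot",np.round(o["eef_rot"],3),"F",np.round(o["force"],2),"M",np.round(o["moment"],2),"g",round(o["grip_width"],4),"q",np.round(o["qpos"],2))
    return o
E
cat >>m.py <<'E'
print("---")
C=lambda x,y:(360+x/4,170+y/4)
q=[onz(t,*C(*p),.012) for p in((115,177),(245,200),(232,282),(102,256))];print(np.array(q),np.mean(q,0))
for a,b in((1,0),(2,3),(2,1),(3,0)): print(np.linalg.norm(q[a]-q[b]),np.rad2deg(np.arctan2(*(q[b]-q[a])[1::-1])))
D=lambda x,y:(310+x/4,260+y/4)
q=[onz(s,*D(*p),.012) for p in((297,146),(410,240),(372,100))];print(np.array(q)); print("cand", (q[1]+q[2])/2)
e=[tri(t,C(296,233),s,D(500,186))];print("handle end wet",e)
E
python3 m.py | sed -n '/---/,$p'; python3 - <<'E'
from h import *
c=MOUTH+.05*LX
R,p=tcp_for(c,LA,.10); print(p,row(R,p)); print(row(Ro.from_euler("xyz",status.get_obs()["eef_rot"]).as_matrix(),[.25,.45,.30]))
R,p=tcp_for(c,LA,0); print(p)
E
```

```text
---
[[ 0.6436 -0.2259  0.012 ]
 [ 0.6236 -0.3218  0.012 ]
 [ 0.5616 -0.3087  0.012 ]
 [ 0.5836 -0.2136  0.012 ]] [ 0.6031 -0.2675  0.012 ]
0.0979104347651011 78.2432337085221
0.09756167492108235 77.00850929279147
0.06336321532729246 -11.966340965151511
0.06126065862164293 -11.626158744514528
[[ 0.5834 -0.2164  0.012 ]
 [ 0.5605 -0.3128  0.012 ]
 [ 0.6467 -0.2336  0.012 ]]
cand [ 0.6036 -0.2732  0.012 ]
handle end wet [array([ 0.5876, -0.3495,  0.0627])]
[0.56801987 0.09328236 0.10268948] [-0.4723, -0.2207, 0.1026, -0.2373, 0.364, 0.7081]
[-0.0315, -0.0361, -0.0948, 0.0, 0.0, 0.0]
[0.56980523 0.15343738 0.02282593]
```

```bash
python3 -m jog '[[-0.03,-0.036,-0.1,0,0,0,1],[-0.03,-0.036,-0.1,0,0,0,1],[-0.25,-0.13,-0.08,-0.12,0.18,0.35,1],[-0.25,-0.13,-0.08,-0.12,0.18,0.35,1],[-0.25,-0.13,-0.08,-0.12,0.18,0.35,1],[-0.25,-0.13,-0.08,-0.12,0.18,0.35,1],[-0.472,-0.221,0,-0.237,0.364,0.708,0.3],[-0.472,-0.221,0,-0.237,0.364,0.708,0.3],[-0.472,-0.221,0,-0.237,0.364,0.708,0.3],[-0.472,-0.221,0,-0.237,0.364,0.708,0.3],[-0.472,-0.221,0,-0.237,0.364,0.708,0.3],[-0.472,-0.221,0,-0.237,0.364,0.708,0.3],[-0.472,-0.221,0,-0.237,0.364,0.708,0.3],[-0.472,-0.221,0,-0.237,0.364,0.708,0.3],[-0.472,-0.221,0,-0.237,0.364,0.708,0.3],[-0.472,-0.221,0,-0.237,0.364,0.708,0.3]]'
python3 - <<'E'
from h import *
state()
w=camera("wrist"); crop(w,0,0,640,480,1,"pics/w1.png"); s=camera("side"); crop(s,150,100,450,325,2,"pics/s1.png")
c=MOUTH+.05*LX
for b in(.1,.06,0):
  R,p=tcp_for(c,LA,b); print(b,p,row(R,p))
E
```

```text
time_s: 1.85
ee_pos: [0.5672, 0.0943, 0.2062]
eef_rot: [3.14, -0.645, 1.544]
force: [-0.2, -0.3, 0.2]
grip_width: 0.0614
t 1.85 p [0.5672 0.0943 0.2062] rot [ 3.14  -0.645  1.544] F [-0.22 -0.34  0.22] M [-0.27  0.09  0.07] g 0.0614 q [-0.19  0.38  1.54  0.65  1.38 -0.34]
0.1 [0.56801987 0.09328236 0.10268948] [-0.0628, 0.0006, 0.0821, -0.0002, 0.0002, 0.0012]
0.06 [0.56873401 0.11734437 0.07074406] [-0.0628, 0.0006, 0.1221, -0.0002, 0.0002, 0.0012]
0 [0.56980523 0.15343738 0.02282593] [-0.0628, 0.0006, 0.1821, -0.0002, 0.0002, 0.0012]
```

View pics/w1.png

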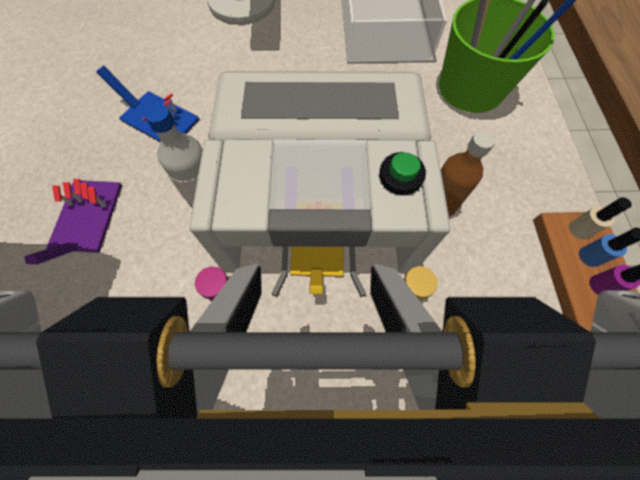

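View pics/s1.png

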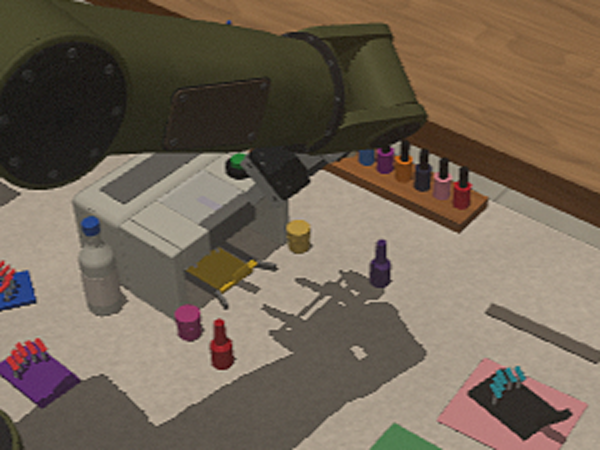

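The wrist view shows the yellow handle at (316,288), midway between the fingers (262 and 372), so the tool is well centred and nothing is in the way. I'll descend and grip.

```bash
python3 -m jog '[[-0.063,0.0006,0.06,0,0,0.001,0.1],[-0.063,0.0006,0.082,0,0,0.001,0.1],[-0.063,0.0006,0.11,0,0,0.001,0.1],[-0.063,0.0006,0.13,0,0,0.001,0],[-0.063,0.0006,0.15,0,0,0.001,0],[-0.063,0.0006,0.165,0,0,0.001,0],[-0.063,0.0006,0.175,0,0,0.001,0],[-0.063,0.0006,0.182,0,0,0.001,0],[-0.063,0.0006,0.182,0,0,0.001,0]]' 30
python3 - <<'E'
from h import *
state()
w=camera("wrist"); crop(w,0,0,640,480,1,"pics/w2.png"); s=camera("side"); crop(s,180,150,380,300,4,"pics/s2.png")
E
```

```text
time_s: 2.85
ee_pos: [0.5696, 0.1535, 0.0225]
eef_rot: [-3.141, -0.645, 1.542]
force: [-0.1, -0.4, 1.0]
grip_width: 0.0471
t 2.85 p [0.5696 0.1535 0.0225] rot [-3.141 -0.645  1.542] F [-0.09 -0.42  1.03] M [-0.32  0.   -0.01] g 0.0471 q [-0.08  0.64  1.65  0.77  1.05 -0.51]
```

View pics/w2.png

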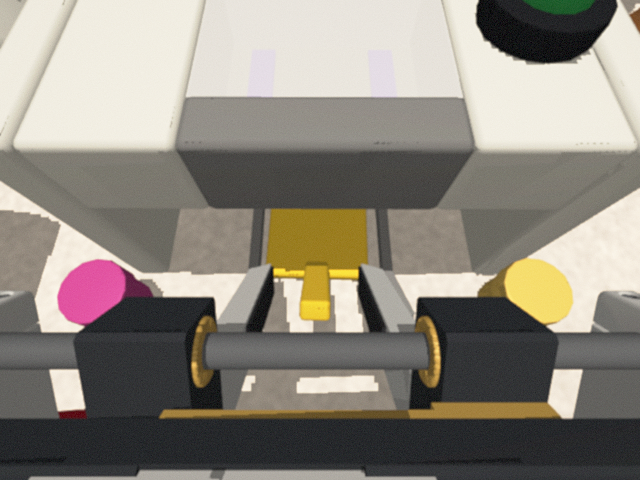

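View pics/s2.png

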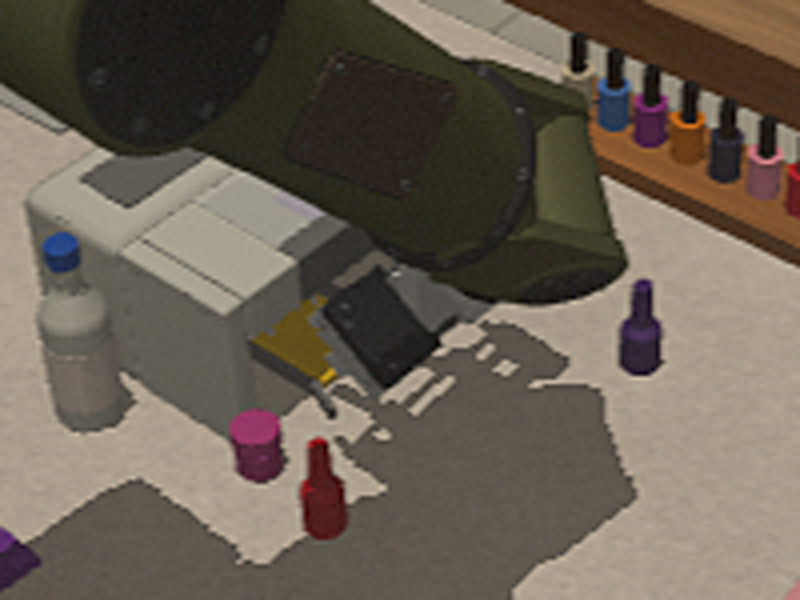

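The wrist view has the handle (315,290) centred between the open fingers, with both pots clear. Closing the gripper.

```bash
python3 -m jog '[[0,0,0,0,0,0,-0.5],[0,0,0,0,0,0,-1],[0,0,0,0,0,0,-1],[0,0,0,0,0,0,-1],[0,0,0,0,0,0,-1],[0,0,0,0,0,0,-1]]' 30
python3 - <<'E'
from h import *
state(); R=Rlean(LA)
o=status.get_obs(); p=o["ee_pos"]
R0=Ro.from_euler("xyz",o["eef_rot"]).as_matrix()
for d in(.05,.13): print(row(R0,p-d*LX+[0,0,.0015]))
print(row(R0,p-.16*LX+[0,0,.09]))
E
```

```text
time_s: 3.55
ee_pos: [0.5702, 0.1529, 0.0234]
eef_rot: [3.14, -0.645, 1.542]
force: [-0.8, -0.5, 0.5]
grip_width: 0.0136
t 3.55 p [0.5702 0.1529 0.0234] rot [ 3.14  -0.645  1.542] F [-0.84 -0.51  0.55] M [-0.36  0.07  0.01] g 0.0136 q [-0.08  0.64  1.65  0.77  1.05 -0.51]
[-0.039, -0.0, -0.0313, 0.0, 0.0, 0.0]
[-0.103, -0.0, -0.0794, 0.0, 0.0, 0.0]
[-0.0737, 0.0001, -0.1681, 0.0, 0.0, 0.0]
```

```bash
python3 -m jog '[[-0.012,0,-0.01,0,0,0,-1],[-0.026,0,-0.021,0,0,0,-1],[-0.039,0,-0.031,0,0,0,-1],[-0.056,0,-0.044,0,0,0,-1],[-0.074,0,-0.057,0,0,0,-1],[-0.091,0,-0.07,0,0,0,-1],[-0.103,0,-0.079,0,0,0,-1],[-0.095,0,-0.105,0,0,0,-1],[-0.085,0,-0.135,0,0,0,-1],[-0.074,0,-0.168,0,0,0,-1],[-0.074,0,-0.168,0,0,0,-1]]'
python3 - <<'E'
from h import *
state()
t=camera("top"); crop(t,170,160,470,360,2,"pics/t3.png"); s=camera("side"); crop(s,180,150,380,300,4,"pics/s3.png")
for z in (.09,.03,.001,0): R,p=tcp_for([.428,-.2385,.004+z],LA); print(z,p,row(R,p))
E
```

```text
time_s: 4.65
ee_pos: [0.5669, -0.0093, 0.117]
eef_rot: [3.133, -0.643, 1.545]
force: [-0.1, -0.2, -1.9]
grip_width: 0.0139
t 4.65 p [ 0.5669 -0.0093  0.117 ] rot [ 3.133 -0.643  1.545] F [-0.11 -0.15 -1.91] M [-0.52  0.08 -0.01] g 0.0139 q [-0.36  0.53  1.55  0.62  1.34 -0.56]
0.09 [ 0.42632191 -0.29504062  0.11682593] [-0.2305, -0.1303, -0.1783, 0.0009, 0.0005, 0.0004]
0.03 [ 0.42632191 -0.29504062  0.05682593] [-0.2665, -0.1303, -0.1304, 0.0009, 0.0005, 0.0004]
0.001 [ 0.42632191 -0.29504062  0.02782593] [-0.284, -0.1304, -0.1072, 0.0009, 0.0005, 0.0004]
0 [ 0.42632191 -0.29504062  0.02682593] [-0.2846, -0.1304, -0.1064, 0.0009, 0.0005, 0.0004]
```

View pics/s3.png

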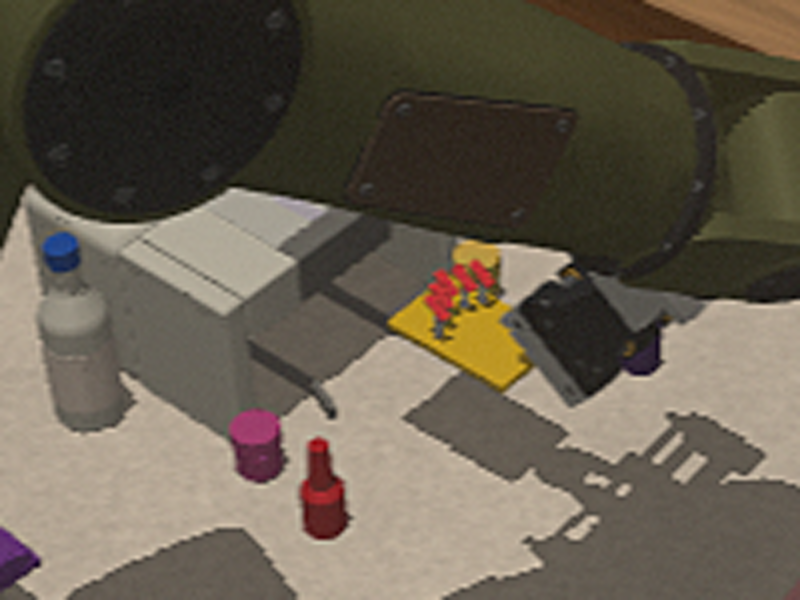

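View pics/t3.png

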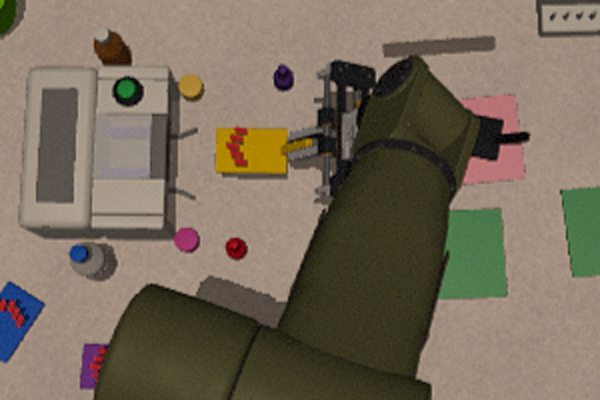

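The yellow tray is held level and clear of the lamp, with both pots and both polishes undisturbed. Carrying it to the mat.

```bash
python3 -m jog '[[-0.02,-0.01,-0.016,0,0,0,-1],[-0.05,-0.03,-0.04,0,0,0,-1],[-0.09,-0.052,-0.07,0,0,0,-1],[-0.13,-0.075,-0.1,0,0,0,-1],[-0.165,-0.095,-0.128,0,0,0,-1],[-0.195,-0.112,-0.152,0,0,0,-1],[-0.218,-0.124,-0.169,0,0,0,-1],[-0.23,-0.13,-0.178,0,0,0,-1],[-0.243,-0.13,-0.162,0,0,0,-1],[-0.255,-0.13,-0.146,0,0,0,-1],[-0.266,-0.13,-0.13,0,0,0,-1],[-0.273,-0.13,-0.12,0,0,0,-1],[-0.278,-0.13,-0.113,0,0,0,-1],[-0.281,-0.13,-0.11,0,0,0,-1],[-0.281,-0.13,-0.11,0,0,0,-1]]'
python3 - <<'E'
from h import *
state()
t=camera("top"); crop(t,340,180,460,330,4,"pics/t4.png"); s=camera("side"); crop(s,300,250,450,400,4,"pics/s4.png")
for z in (.003,.001,0,-.001): R,p=tcp_for([.428,-.2385,.004+z],LA); print(z,p,row(R,p))
E
```

```text
time_s: 6.25
ee_pos: [0.4268, -0.2942, 0.0317]
eef_rot: [3.14, -0.645, 1.542]
force: [-0.4, 0.8, -2.0]
grip_width: 0.0138
t 6.25 p [ 0.4268 -0.2942  0.0317] rot [ 3.14  -0.645  1.542] F [-0.44  0.83 -2.02] M [-0.55  0.15 -0.02] g 0.0138 q [-0.88  0.72  1.47  0.41  1.48 -1.  ]
0.003 [ 0.42632191 -0.29504062  0.02982593] [-0.0019, -0.0007, 0.0017, 0.0013, 0.0008, 0.0006]
0.001 [ 0.42632191 -0.29504062  0.02782593] [-0.0031, -0.0007, 0.0033, 0.0013, 0.0008, 0.0006]
0 [ 0.42632191 -0.29504062  0.02682593] [-0.0037, -0.0007, 0.0041, 0.0013, 0.0008, 0.0006]
-0.001 [ 0.42632191 -0.29504062  0.02582593] [-0.0043, -0.0007, 0.0049, 0.0013, 0.0008, 0.0006]
```

View pics/s4.png

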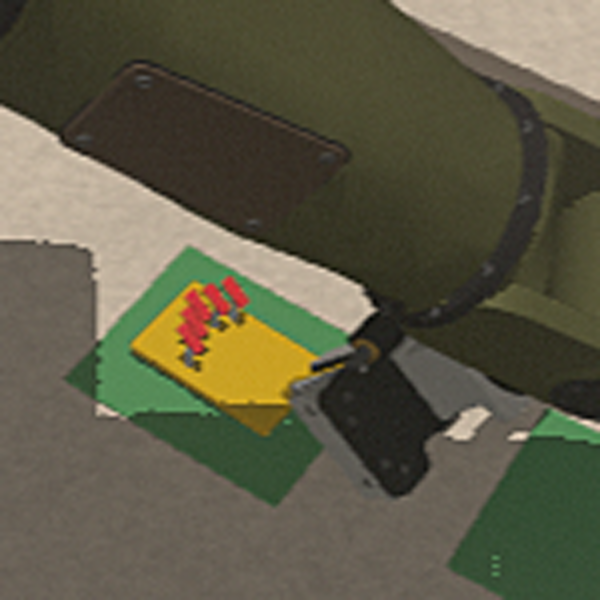

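View pics/t4.png

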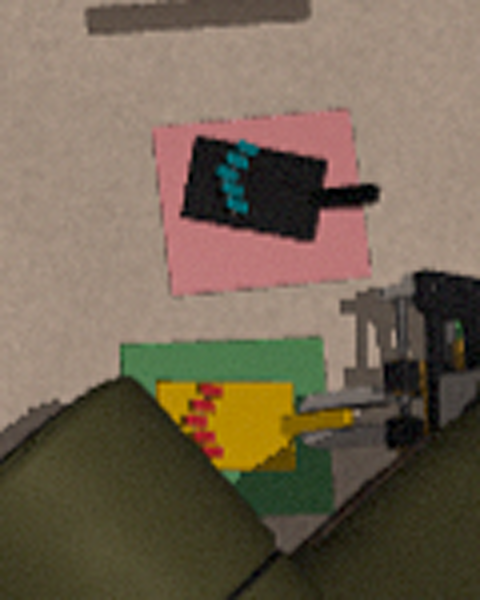

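The tray is centred over the green mat. Lowering it to contact.

```bash
python3 -m jog '[[-0.001,0,0.002,0,0,0,-1],[-0.002,0,0.003,0,0,0,-1],[-0.003,0,0.004,0,0,0,-1],[-0.003,0,0.004,0,0,0,-1]]'; python3 -c "
from h import *
state()"
```

```text
time_s: 6.75
ee_pos: [0.427, -0.2946, 0.0274]
eef_rot: [3.139, -0.645, 1.542]
force: [-0.4, 0.8, -0.2]
grip_width: 0.0139
t 6.75 p [ 0.427  -0.2946  0.0274] rot [ 3.139 -0.645  1.542] F [-0.39  0.81 -0.18] M [-0.47  0.01 -0.02] g 0.0139 q [-0.88  0.73  1.47  0.41  1.47 -1.01]
```

Fz dropped from -2.0 to -0.2 N, so the tray has touched the mat. A touch further down, then open and back off along the handle.

```bash
python3 -m jog '[[0,0,0.0005,0,0,0,-1],[0,0,0.0005,0,0,0,-0.6],[0,0,0.0005,0,0,0,-0.3],[0,0,0.0005,0,0,0,0],[0,0,0.0005,0,0,0,0],[0,0,0.0005,0,0,0,0],[0,0,0,0,0,0,0],[0,0,-0.02,0,0,0,0],[0,0,-0.05,0,0,0,0],[0,0,-0.09,0,0,0,0],[0,0,-0.12,0,0,0,0],[0,0,-0.12,0,0,0,0]]'
python3 - <<'E'
from h import *
state()
WY=np.deg2rad(77.8)
t=camera("top"); crop(t,340,180,460,330,4,"pics/t5.png"); s=camera("side"); crop(s,300,250,450,400,4,"pics/s5.png")
np.save("t.npy",t,allow_pickle=True)
for z in (.16,): R,p=tcp_for([.6033,-.270,.004],WY,z); print(z,p,row(R,p))
R,p=tcp_for([.6033,-.270,.004],WY,0);print(p)
E
```

```text
time_s: 7.95
ee_pos: [0.425, -0.3693, 0.1263]
eef_rot: [3.134, -0.64, 1.544]
force: [0.3, -0.2, -0.1]
grip_width: 0.047
t 7.95 p [ 0.425  -0.3693  0.1263] rot [ 3.134 -0.64   1.544] F [ 0.32 -0.18 -0.12] M [-0.34  0.09 -0.07] g 0.047 q [-0.96  0.7   1.24  0.38  1.72 -0.97]
0.16 [ 0.57099775 -0.4194038   0.15460761] [-0.0198, 0.1481, -0.0542, -0.0687, 0.0006, 0.0936]
[ 0.5913463  -0.32528803  0.02682593]
```

View pics/t5.png

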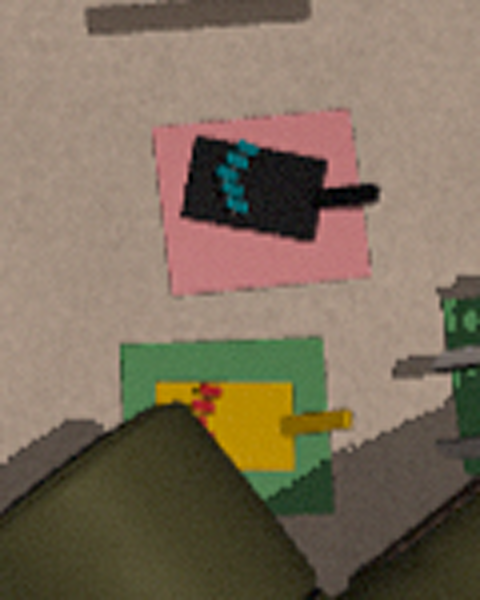

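View pics/s5.png

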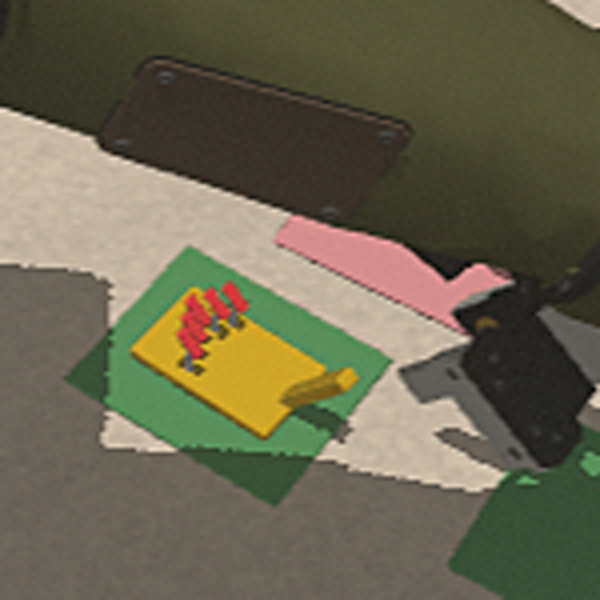

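The yellow tray is flat, released and centred on the left green mat. Next, the approach to the black handle.

```bash
python3 -m jog '[[-0.02,0.04,-0.054,-0.02,0,0.03,0],[-0.02,0.085,-0.054,-0.05,0,0.07,0],[-0.02,0.125,-0.054,-0.069,0,0.094,0],[-0.02,0.148,-0.054,-0.069,0,0.094,0],[-0.02,0.148,-0.054,-0.069,0,0.094,0],[-0.02,0.148,-0.054,-0.069,0,0.094,0]]'
python3 - <<'E'
from h import *
state()
WY=np.deg2rad(77.8)
w=camera("wrist"); crop(w,0,0,640,480,1,"pics/w6.png"); np.save("w.npy",w,allow_pickle=True)
for z in (.1,0): R,p=tcp_for([.6033,-.270,.004],WY,z); print(z,p,row(R,p))
x=np.array([np.cos(WY),np.sin(WY),0]);e=np.array([.6033,-.27,.0596])-.0813*x; print(e,proj(w,e)); 
for q in ((50,32),(50,-32),(-50,32),(-50,-32)): print(proj(w,np.array([.6033,-.27,.012])+q[0]/1e3*x+q[1]/1e3*np.array([-x[1],x[0],0])))
E
```

```text
time_s: 8.65
ee_pos: [0.5708, -0.4183, 0.1524]
eef_rot: [-3.139, -0.647, 1.357]
force: [-0.7, 0.0, -0.1]
grip_width: 0.047
t 8.65 p [ 0.5708 -0.4183  0.1524] rot [-3.139 -0.647  1.357] F [-0.71  0.05 -0.13] M [-0.32  0.13  0.03] g 0.047 q [-0.87  0.96  0.73  0.52  1.84 -0.61]
0.1 [ 0.57862846 -0.38411039  0.10668948] [0.0006, 0.0009, 0.0585, -0.0007, -0.0002, -0.0009]
0 [ 0.5913463  -0.32528803  0.02682593] [0.0005, 0.001, 0.1585, -0.0007, -0.0002, -0.0009]
[ 0.58611929 -0.34946391  0.0596    ] [316.80053748 233.73937972]
[289.65705896 149.61731814]
[343.69836676 149.59549845]
[286.66557369 225.58643439]
[346.76829887 225.59039787]
```

View pics/w6.png

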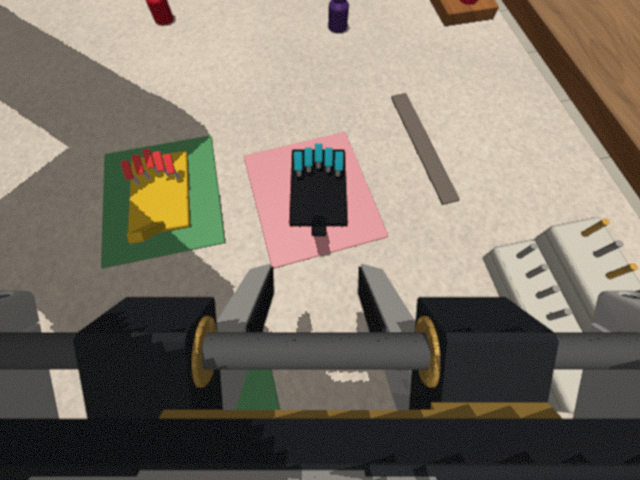

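In the wrist view the black tray's corners are (290,150) to (348,225) and the handle end is at (318,233). My prediction was 1–2 px to the left, so I'll shift 1.5 mm and descend.

```bash
python3 -m jog '[[0,0.002,0.03,0,0,0,0],[0,0.002,0.058,0,0,0,0],[0,0.002,0.085,0,0,0,0],[0,0.0025,0.11,0,0,0,0],[0,0.0025,0.13,0,0,0,0],[0,0.0025,0.145,0,0,0,0],[0,0.0025,0.154,0,0,0,0],[0.0005,0.0025,0.1585,0,0,0,0],[0.0005,0.0025,0.1585,0,0,0,0]]'
python3 - <<'E'
from h import *
state()
w=camera("wrist"); crop(w,0,0,640,480,1,"pics/w7.png"); s=camera("side"); crop(s,330,240,480,360,5,"pics/s7.png")
E
```

```text
time_s: 9.6
ee_pos: [0.5927, -0.3257, 0.0269]
eef_rot: [-3.14, -0.646, 1.356]
force: [-0.2, 1.5, -0.2]
grip_width: 0.0469
t 9.6 p [ 0.5927 -0.3257  0.0269] rot [-3.14  -0.646  1.356] F [-0.16  1.46 -0.21] M [-0.26  0.1   0.04] g 0.0469 q [-0.76  0.96  1.03  0.54  1.53 -0.68]
```

View pics/w7.png

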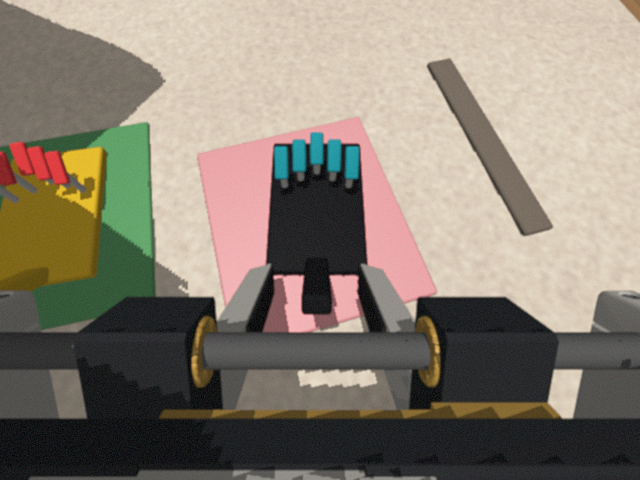

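View pics/s7.png

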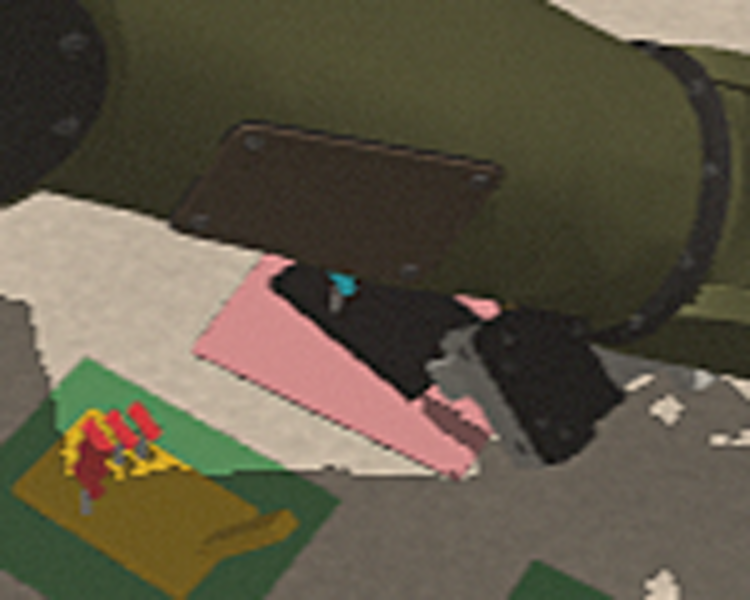

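The black handle at (317,285) is centred and sits just as the yellow one did when gripped. Closing and lifting.

```bash
python3 -m jog '[[0,0,0,0,0,0,-0.5],[0,0,0,0,0,0,-1],[0,0,0,0,0,0,-1],[0,0,0,0,0,0,-1],[0,0,0,0,0,0,-1],[0,0,0,0,0,0,-1],[0.002,0,-0.003,0,0,0,-1],[0.006,0,-0.008,0,0,0,-1],[0.018,0,-0.024,0,0,0,-1],[0.036,0,-0.048,0,0,0,-1],[0.054,0,-0.072,0,0,0,-1],[0.054,0,-0.072,0,0,0,-1]]' 30
python3 - <<'E'
from h import *
state()
w=camera("wrist"); crop(w,0,0,640,480,1,"pics/w8.png")
s=camera("side"); crop(s,330,200,530,350,4,"pics/s8.png")
for d,z in ((.30,.09),(.14,.09),(.14,.03),(.14,.002)):
  R,p=tcp_for(MOUTH-(d-.05)*LX+[0,0,z],LA); print(d,z,p,row(R,p))
E
```

```text
time_s: 10.9
ee_pos: [0.5943, -0.3276, 0.1238]
eef_rot: [3.133, -0.641, 1.362]
force: [-0.2, -0.2, -0.5]
grip_width: 0.0136
t 10.9 p [ 0.5943 -0.3276  0.1238] rot [ 3.133 -0.641  1.362] F [-0.17 -0.19 -0.49] M [-0.6   0.14 -0.03] g 0.0136 q [-0.77  0.85  0.99  0.54  1.65 -0.61]
0.3 0.09 [ 0.56090535 -0.14643058  0.11282593] [0.1318, -0.0696, 0.1063, 0.0708, 0.0008, -0.0934]
0.14 0.09 [0.56565195 0.01349899 0.11282593] [0.2576, -0.0989, 0.2008, 0.0708, 0.0008, -0.0934]
0.14 0.03 [0.56565195 0.01349899 0.05282593] [0.2215, -0.0989, 0.2488, 0.0708, 0.0008, -0.0934]
0.14 0.002 [0.56565195 0.01349899 0.02482593] [0.2047, -0.099, 0.2712, 0.0708, 0.0008, -0.0934]
```

View pics/w8.png

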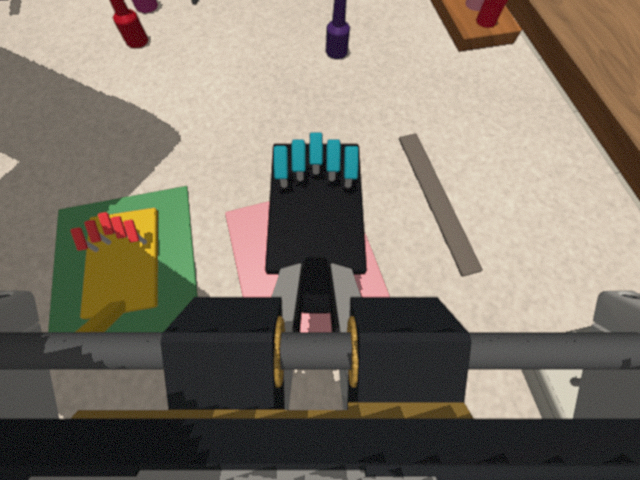

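View pics/s8.png

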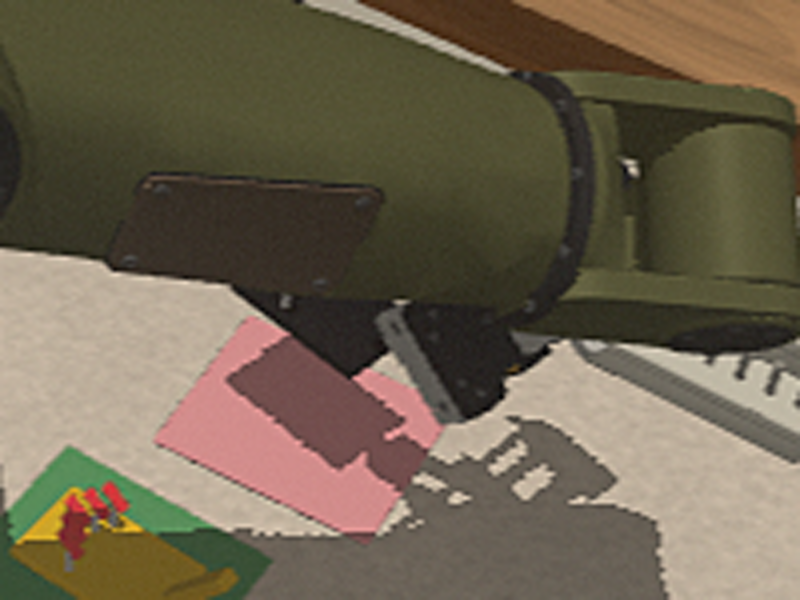

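The black tray is held, square to the tool: its corners are symmetric about column 316.5. The tips are untouched. I'll carry it to just in front of the mouth.

```bash
python3 -m jog '[[0.02,-0.012,0.016,0.012,0,-0.016,-1],[0.05,-0.03,0.04,0.03,0,-0.04,-1],[0.09,-0.05,0.073,0.05,0,-0.066,-1],[0.132,-0.07,0.106,0.071,0,-0.093,-1],[0.165,-0.078,0.131,0.071,0.001,-0.093,-1],[0.198,-0.086,0.156,0.071,0.001,-0.093,-1],[0.228,-0.093,0.178,0.071,0.001,-0.093,-1],[0.248,-0.097,0.194,0.071,0.001,-0.093,-1],[0.2576,-0.099,0.2008,0.071,0.001,-0.093,-1],[0.2576,-0.099,0.2008,0.071,0.001,-0.093,-1],[0.242,-0.099,0.222,0.071,0.001,-0.093,-1],[0.2215,-0.099,0.2488,0.071,0.001,-0.093,-1],[0.2215,-0.099,0.2488,0.071,0.001,-0.093,-1]]'
python3 - <<'E'
from h import *
state()
w=camera("wrist"); crop(w,0,0,640,480,1,"pics/w9.png");np.save("w.npy",w,allow_pickle=True)
t=camera("top"); crop(t,220,180,380,300,5,"pics/t9.png")
for d,z in ((.14,.004),(.14,.001)):
  R,p=tcp_for(MOUTH-(d-.05)*LX+[0,0,z],LA); print(d,z,p,row(R,p))
E
```

```text
time_s: 12.3
ee_pos: [0.5636, 0.0126, 0.049]
eef_rot: [-3.133, -0.648, 1.534]
force: [0.5, 0.2, -0.3]
grip_width: 0.0135
t 12.3 p [0.5636 0.0126 0.049 ] rot [-3.133 -0.648  1.534] F [ 0.47  0.25 -0.33] M [-0.59  0.08  0.01] g 0.0135 q [-0.33  0.62  1.6   0.66  1.23 -0.62]
0.14 0.004 [0.56565195 0.01349899 0.02682593] [-0.015, -0.0, 0.0216, -0.0002, -0.0005, -0.0013]
0.14 0.001 [0.56565195 0.01349899 0.02382593] [-0.0168, -0.0, 0.024, -0.0002, -0.0005, -0.0013]
```

View pics/w9.png

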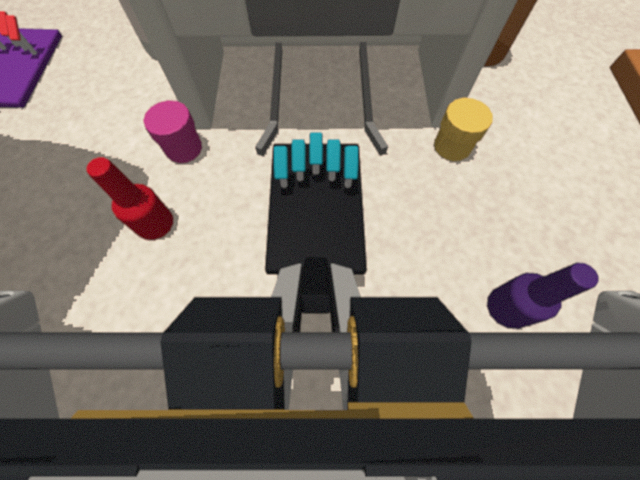

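View pics/t9.png

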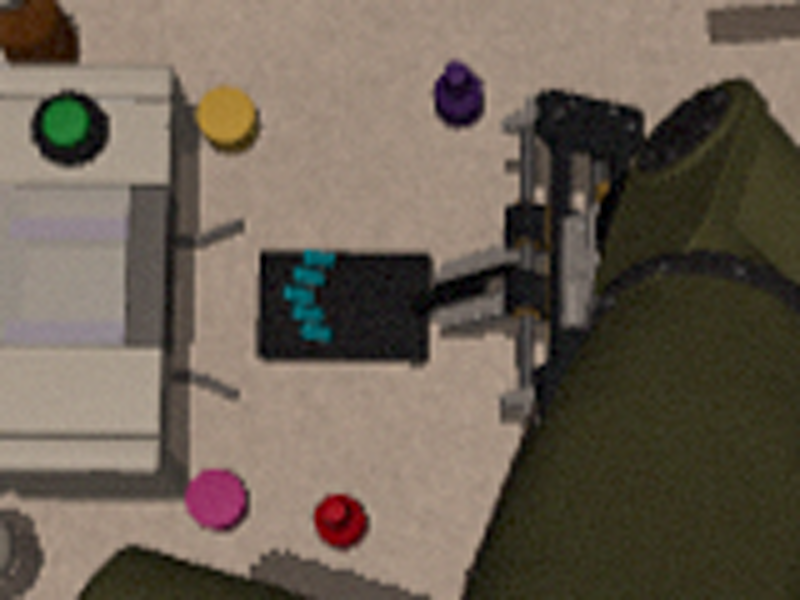

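```bash
python3 - <<'E'
from h import *
w=np.load("w.npy",allow_pickle=True).item()
crop(w,220,20,420,170,4,"pics/w9c.png")
E
```

```text
(no output)
```

View pics/w9c.png

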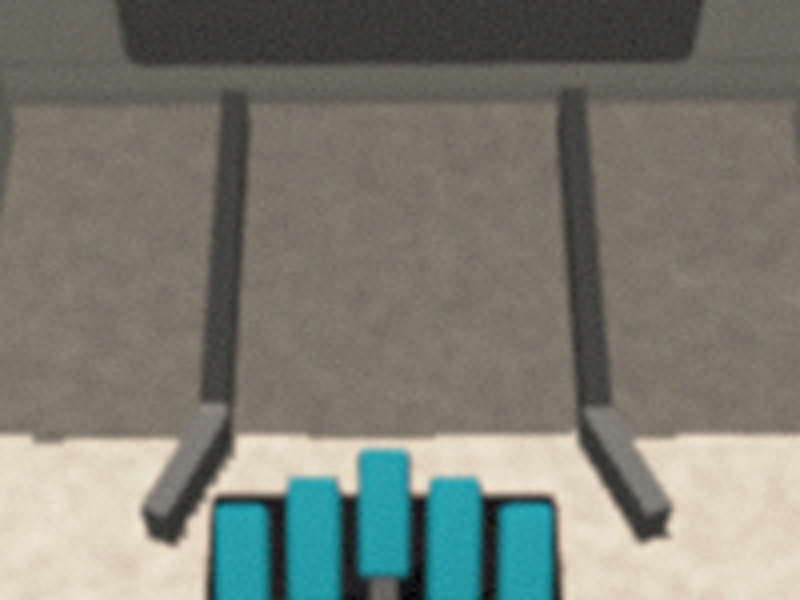

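```bash
python3 - <<'E'
from h import *
np.set_printoptions(precision=4,suppress=True)
w=np.load("w.npy",allow_pickle=True).item()
f=lambda x,y,z=0:onz(w,220+x/4,20+y/4,z)
a,b,c,d=f(232,405),f(248,102),f(581,405),f(560,102)
print(a,b,c,d); m=(a+c)/2;n=(b+d)/2;print(m,n,np.rad2deg(np.arctan2(*(n-m)[1::-1])), np.linalg.norm(a-c))
e=f(148,510,.01),f(668,510,.01);print(e,(e[0]+e[1])/2)
print("stop",f(380,102),"axis model",MOUTH,MOUTH+.1*LX)
# tray: front corners top z
o=status.get_obs()
for q in((275,145),(358,145),(366,271),(267,271)): print(onz(w,*q,.0345))
E
```

```text
[ 0.5344  0.1743 -0.    ] [0.5371 0.2726 0.    ] [0.6118 0.1714 0.    ] [0.6154 0.2695 0.    ]
[ 0.5731  0.1728 -0.    ] [0.5762 0.271  0.    ] 88.19189595940436 0.07740872180513701
(array([0.5189, 0.1378, 0.01  ]), array([0.6249, 0.134 , 0.01  ])) [0.5719 0.1359 0.01  ]
stop [0.5702 0.2713 0.    ] axis model [0.57 0.16 0.  ] [0.573 0.26  0.   ]
[0.5368 0.1196 0.0345]
[0.5972 0.1175 0.0345]
[0.5943 0.0213 0.0345]
[0.5336 0.0233 0.0345]
```

By the wrist view the rails' axis lies about 2 mm farther in x than my model, so I update it (mouth x 0.572). Then I lower the tray in front of the flares.

```bash
sed -i 's/MOUTH=np.array(\[.570,.160,0\])/MOUTH=np.array([.572,.161,0])/' h.py; python3 - <<'E'
from h import *
state()
for d,z in ((.14,.004),(.14,.001)):
  R,p=tcp_for(MOUTH-(d-.05)*LX+[0,0,z],LA); print(d,z,p,row(R,p))
E
python3 -m jog '[[-0.004,0.001,0.006,0,0,-0.001,-1],[-0.01,0.0015,0.014,0,0,-0.001,-1],[-0.0145,0.002,0.02,0,0,-0.001,-1],[-0.0155,0.002,0.0215,0,0,-0.001,-1],[-0.0155,0.002,0.0215,0,0,-0.001,-1]]'
python3 - <<'E'
from h import *
state()
for d,z in ((.14,.001),(.14,0)):
  R,p=tcp_for(MOUTH-(d-.05)*LX+[0,0,z],LA); print(d,z,p,row(R,p))
w=camera("wrist"); crop(w,160,0,480,240,2,"pics/w10.png")
E
```

```text
t 12.4 p [0.5657 0.0125 0.0531] rot [-3.14  -0.647  1.539] F [ 0.49  0.04 -0.56] M [-0.52  0.12 -0.03] g 0.0137 q [-0.33  0.61  1.59  0.66  1.23 -0.61]
0.14 0.004 [0.56765195 0.01449899 0.02682593] [-0.0141, 0.0019, 0.0222, -0.0002, -0.0005, -0.0013]
0.14 0.001 [0.56765195 0.01449899 0.02382593] [-0.016, 0.0019, 0.0246, -0.0002, -0.0005, -0.0013]
time_s: 12.9
ee_pos: [0.5676, 0.0131, 0.0263]
eef_rot: [-3.14, -0.647, 1.54]
force: [-0.5, -0.7, -1.6]
grip_width: 0.0141
t 12.9 p [0.5676 0.0131 0.0263] rot [-3.14  -0.647  1.54 ] F [-0.49 -0.73 -1.57] M [-0.59  0.08 -0.03] g 0.0141 q [-0.32  0.66  1.59  0.67  1.19 -0.64]
0.14 0.001 [0.56765195 0.01449899 0.02382593] [-0.0004, 0.0, 0.0028, -0.0005, -0.0006, -0.0005]
0.14 0 [0.56765195 0.01449899 0.02282593] [-0.001, 0.0, 0.0036, -0.0005, -0.0006, -0.0005]
```

View pics/w10.png

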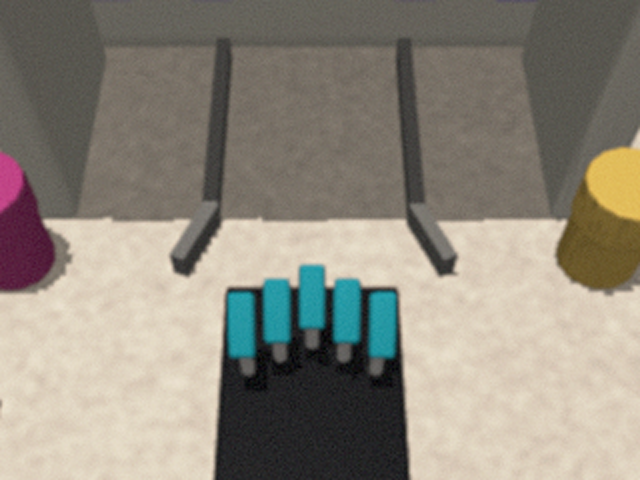

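The tray front (227–398 px, centre 312) lines up with the rails (centre 315) within about 1 mm. Lowering to contact.

```bash
python3 -m jog '[[-0.0003,0.0005,0.001,0,0,0,-1],[-0.0006,0.001,0.0018,0,0,0,-1],[-0.0008,0.001,0.0026,0,0,0,-1],[-0.0008,0.001,0.0026,0,0,0,-1]]'
python3 - <<'E'
from h import *
o=state()
R,p=tcp_for(MOUTH-.09*LX,LA);R0=Ro.from_euler("xyz",o["eef_rot"]).as_matrix()
for d in(.03,.13,.135,.145): 
  q=p+d*LX; q[2]=o["ee_pos"][2]; print(d,q,row(R,q))
E
```

```text
time_s: 13.35
ee_pos: [0.5687, 0.014, 0.024]
eef_rot: [-3.141, -0.647, 1.54]
force: [0.2, -0.0, -1.8]
grip_width: 0.0139
t 13.35 p [0.5687 0.014  0.024 ] rot [-3.141 -0.647  1.54 ] F [ 0.16 -0.01 -1.81] M [-0.54  0.02  0.03] g 0.0139 q [-0.32  0.66  1.59  0.67  1.19 -0.65]
0.03 [0.56854194 0.04448579 0.02398486] [0.0243, -0.001, 0.0183, -0.0004, -0.0005, -0.0003]
0.13 [0.57150856 0.14444178 0.02398486] [0.1041, -0.001, 0.0786, -0.0004, -0.0005, -0.0003]
0.135 [0.57165689 0.14943958 0.02398486] [0.1081, -0.001, 0.0816, -0.0004, -0.0005, -0.0003]
0.145 [0.57195356 0.15943517 0.02398486] [0.1161, -0.001, 0.0876, -0.0004, -0.0005, -0.0003]
```

```bash
python3 -m jog '[[0.01,-0.001,0.008,0,0,0,-1],[0.024,-0.001,0.0187,0,0,0,-1],[0.038,-0.001,0.029,0,0,0,-1],[0.052,-0.001,0.0395,0,0,0,-1],[0.066,-0.001,0.05,0,0,0,-1],[0.08,-0.001,0.0605,0,0,0,-1],[0.088,-0.001,0.067,0,0,0,-1],[0.092,-0.001,0.07,0,0,0,-1],[0.092,-0.001,0.07,0,0,0,-1]]'
python3 - <<'E'
from h import *
o=state()
w=camera("wrist"); crop(w,0,0,640,480,1,"pics/w11.png")
R0=Ro.from_euler("xyz",o["eef_rot"]).as_matrix()
for d in(.015,.03): print(d,row(R0,o["ee_pos"]+d*LX))
E
```

```text
time_s: 14.25
ee_pos: [0.571, 0.1303, 0.0236]
eef_rot: [-3.141, -0.647, 1.542]
force: [0.2, 0.6, -2.1]
grip_width: 0.0136
t 14.25 p [0.571  0.1303 0.0236] rot [-3.141 -0.647  1.542] F [ 0.19  0.55 -2.07] M [-0.57  0.12 -0.01] g 0.0136 q [-0.12  0.64  1.64  0.75  1.07 -0.53]
0.015 [0.0125, -0.0001, 0.0094, 0.0003, 0.0001, -0.0003]
0.03 [0.0244, -0.0001, 0.0184, 0.0003, 0.0001, -0.0003]
```

View pics/w11.png

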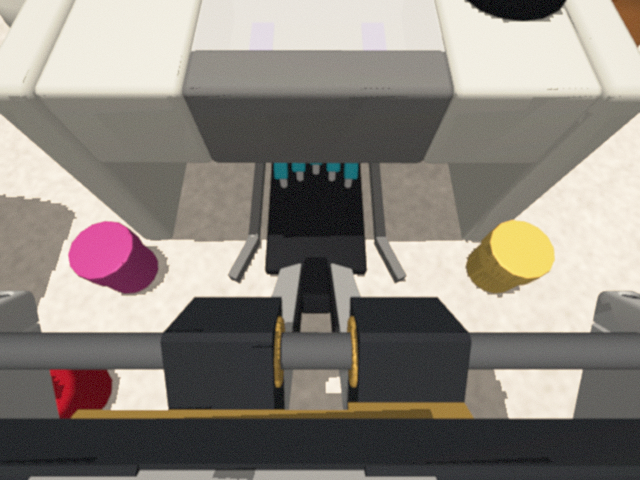

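The tray is between the rails and centred. Moving on in small steps towards the stop, lowered 1 mm onto the table.

```bash
python3 -m jog '[[0.0035,0,0.0038,0,0,0,-1],[0.0075,0,0.0068,0,0,0,-1],[0.011,0,0.0096,0,0,0,-1],[0.0145,0,0.012,0,0,0,-1],[0.0154,0,0.013,0,0,0,-1],[0.0154,0,0.013,0,0,0,-1]]'; python3 -m jog '[[0.0016,0,0.0012,0,0,0,-1],[0.0032,0,0.0024,0,0,0,-1],[0.0032,0,0.0024,0,0,0,-1]]'
```

```text
time_s: 14.9
ee_pos: [0.5725, 0.1495, 0.0234]
eef_rot: [3.14, -0.647, 1.541]
force: [0.2, -1.8, 7.0]
grip_width: 0.014
time_s: 15.2
ee_pos: [0.5729, 0.1533, 0.0235]
eef_rot: [3.14, -0.647, 1.541]
force: [-0.2, -3.9, 2.5]
grip_width: 0.0139
```

```bash
python3 -m jog '[[0.0012,0,0.0009,0,0,0,-1],[0.0016,0,0.0012,0,0,0,-1],[0.0016,0,0.0012,0,0,0,-1]]';python3 -m jog '[[0.0012,0,0.0009,0,0,0,-1],[0.0016,0,0.0012,0,0,0,-1],[0.0016,0,0.0012,0,0,0,-1]]'
```

```text
time_s: 15.5
ee_pos: [0.5731, 0.1533, 0.0235]
eef_rot: [3.139, -0.645, 1.541]
force: [-5.7, -21.7, 8.4]
grip_width: 0.0138
time_s: 15.8
ee_pos: [0.5732, 0.1533, 0.0235]
eef_rot: [3.139, -0.643, 1.54]
force: [-7.7, -22.3, 9.1]
grip_width: 0.0137
```

```bash
python3 - <<'E'
from h import *
state()
w=camera("wrist"); crop(w,200,130,440,310,3,"pics/w12.png")
t=camera("top"); crop(t,220,190,300,290,6,"pics/t12.png")
E
```

```text
t 15.8 p [0.5732 0.1533 0.0235] rot [ 3.139 -0.643  1.54 ] F [ -7.7  -22.31   9.09] M [-2.17  1.26  0.9 ] g 0.0137 q [-0.08  0.64  1.64  0.76  1.05 -0.5 ]
```

View pics/w12.png

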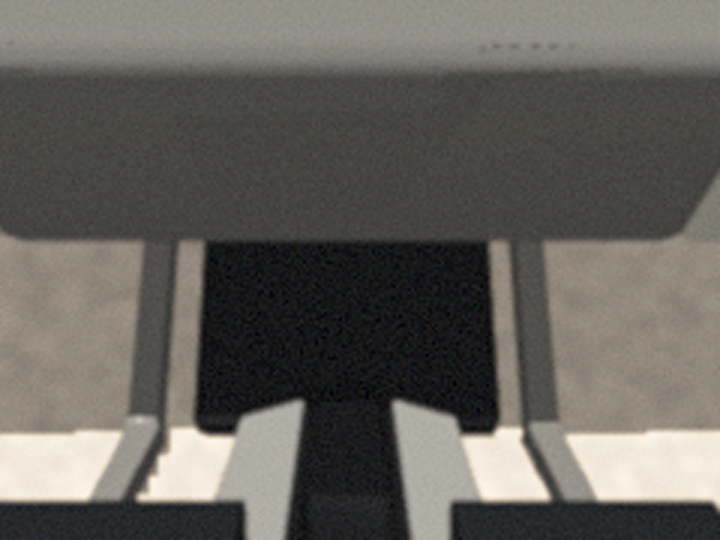

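View pics/t12.png

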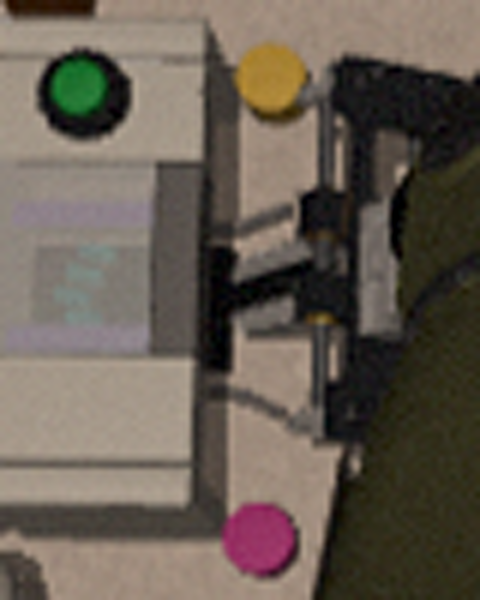

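The force rose to 22 N at TCP y 0.1533, the same y as for the yellow tray at home. The plate's front edge is flush with the mouth line (w12 row 430) and centred between the rails, so the tray is against the stop. Relax, open and retreat along the handle.

```bash
python3 -m jog '[[0,0,0,0,0,0,-1],[0,0,0,0,0,0,-1],[0,0,0,0,0,0,-0.6],[0,0,0,0,0,0,-0.3],[0,0,0,0,0,0,0],[0,0,0,0,0,0,0],[0,0,0,0,0,0,0],[0,0,-0.01,0,0,0,0],[0,0,-0.03,0,0,0,0],[0,0,-0.06,0,0,0,0],[0,0,-0.1,0,0,0,0],[0,0,-0.15,0,0,0,0],[0,0,-0.2,0,0,0,0],[0,0,-0.2,0,0,0,0]]'
python3 - <<'E'
from h import *
state()
w=camera("wrist"); crop(w,0,0,640,480,1,"pics/w13.png");np.save("w.npy",w,allow_pickle=True)
t=camera("top"); crop(t,170,160,470,360,2,"pics/t13.png")
E
```

```text
time_s: 17.3
ee_pos: [0.5707, 0.0299, 0.1893]
eef_rot: [3.128, -0.64, 1.543]
force: [0.2, -0.3, 0.5]
grip_width: 0.0469
t 17.3 p [0.5707 0.0299 0.1893] rot [ 3.128 -0.64   1.543] F [ 0.24 -0.29  0.51] M [-0.29  0.06  0.01] g 0.0469 q [-0.29  0.42  1.52  0.63  1.41 -0.43]
```

View pics/w13.png

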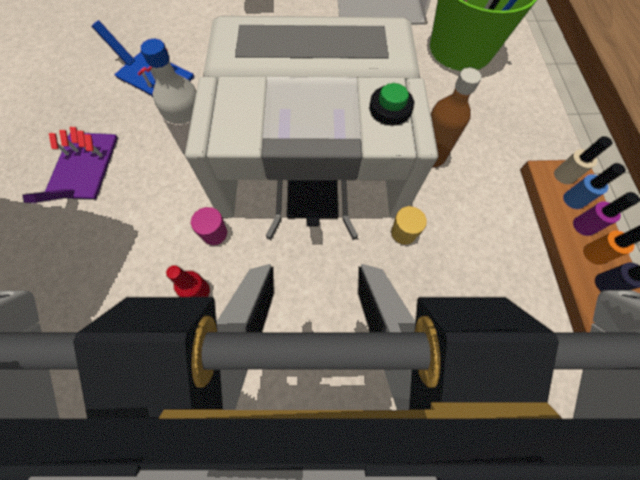

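View pics/t13.png

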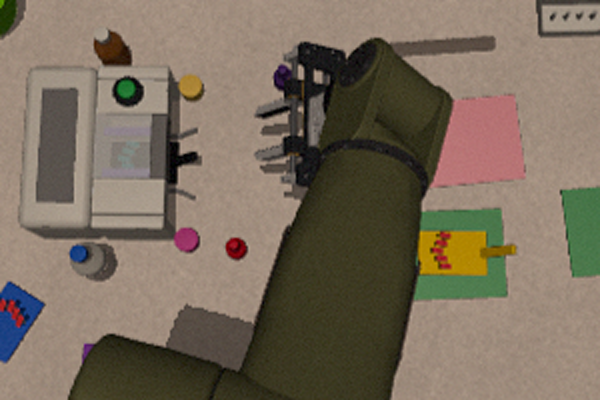

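The black tray stands home, released, with its handle at wrist pixel (313,222). The pots and bottles are unmoved. Next is the button.

```bash
python3 - <<'E'
from h import *
w=np.load("w.npy",allow_pickle=True).item(); t=np.load("t.npy",allow_pickle=True).item()
k=cv2.cvtColor(np.ascontiguousarray(w["image"]),cv2.COLOR_RGB2HSV).astype(int)
m=((k[...,0]>45)&(k[...,0]<85)&(k[...,1]>120)&(k[...,2]>50)).astype(np.uint8)*255; m[:75]=0;m[125:]=0;m[:,:365]=0;m[:,420:]=0
c=max(cv2.findContours(m,cv2.RETR_EXTERNAL,cv2.CHAIN_APPROX_NONE)[0],key=cv2.contourArea);print(cv2.boundingRect(c),cv2.minEnclosingCircle(c))
(u,v),r=cv2.minEnclosingCircle(c)
print(onz(w,u,v,.143),onz(w,u,v-2,.143))
R=Rlean(LA,0); b=[.650,.216]
print(row(R,[*b,.23])); print(row(R,[*b,.16]))
E
```

```text
(379, 84, 30, 27) ((393.4146423339844, 96.36097717285156), 14.967692375183105)
[0.64822441 0.21361604 0.143     ] [0.64853417 0.21604116 0.143     ]
[0.176, 0.0749, 0.0748, 0.003, -0.4088, -0.0019]
[0.1341, 0.0746, 0.1309, 0.003, -0.4088, -0.0019]
```

Three views agree on the button at about (0.6495, 0.2155, 0.143). Moving above it with the tool vertical and the fingers shut.

```bash
python3 -m jog '[[0.03,0.01,-0.03,0,0,0,-1],[0.06,0.03,-0.03,0,-0.1,0,-1],[0.1,0.05,0,0,-0.2,0,-1],[0.14,0.07,0.04,0.002,-0.3,-0.001,-1],[0.176,0.075,0.075,0.003,-0.409,-0.002,-1],[0.176,0.075,0.075,0.003,-0.409,-0.002,-1],[0.176,0.075,0.075,0.003,-0.409,-0.002,-1],[0.176,0.075,0.075,0.003,-0.409,-0.002,-1],[0.176,0.075,0.075,0.003,-0.409,-0.002,-1]]'
python3 - <<'E'
from h import *
state()
R=Rlean(LA,0); b=[.6495,.2155]
for z in(.16,.147,.14,.135): print(z,row(R,[*b,z]))
w=camera("wrist"); crop(w,0,0,640,480,1,"pics/w14.png")
E
```

```text
time_s: 18.3
ee_pos: [0.6501, 0.2148, 0.2294]
eef_rot: [-3.141, -0.0, 1.54]
force: [-0.4, -0.8, 0.8]
grip_width: 0.0006
t 18.3 p [0.6501 0.2148 0.2294] rot [-3.141 -0.     1.54 ] F [-0.35 -0.84  0.8 ] M [-0.05  0.04  0.01] g 0.0006 q [0.27 0.6  1.04 0.   1.5  0.3 ]
0.16 [0.0007, -0.0006, 0.0694, -0.0005, -0.0001, -0.0008]
0.147 [0.0007, -0.0006, 0.0824, -0.0005, -0.0001, -0.0008]
0.14 [0.0007, -0.0006, 0.0894, -0.0005, -0.0001, -0.0008]
0.135 [0.0007, -0.0006, 0.0944, -0.0005, -0.0001, -0.0008]
```

View pics/w14.png

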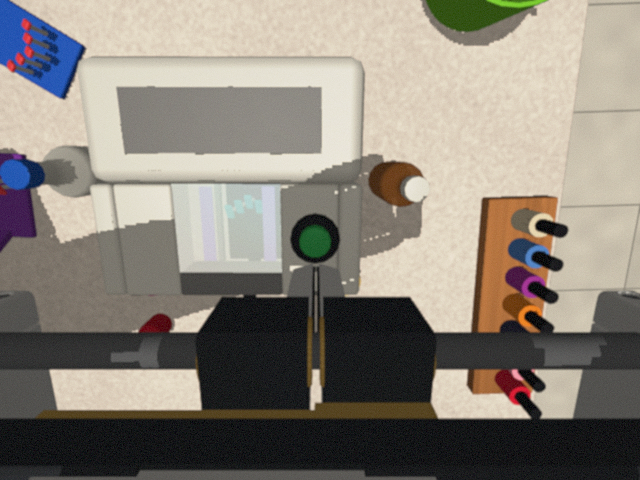

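The button at (315,240) is in line with the fingers (column 316). Pressing down in steps.

```bash
python3 -m jog '[[0.001,-0.0006,0.045,0,0,0,-1],[0.001,-0.0006,0.07,0,0,0,-1],[0.001,-0.0006,0.08,0,0,0,-1],[0.001,-0.0006,0.084,0,0,0,-1],[0.001,-0.0006,0.087,0,0,0,-1],[0.001,-0.0006,0.089,0,0,0,-1],[0.001,-0.0006,0.089,0,0,0,-1]]'; python3 -m jog '[[0,0,0.001,0,0,0,-1],[0,0,0.002,0,0,0,-1],[0,0,0.002,0,0,0,-1]]'
```

```text
time_s: 19.05
ee_pos: [0.6504, 0.2153, 0.1421]
eef_rot: [3.139, -0.0, 1.539]
force: [1.5, -3.4, 4.0]
grip_width: 0.0006
time_s: 19.35
ee_pos: [0.6506, 0.2154, 0.1412]
eef_rot: [3.138, -0.001, 1.539]
force: [-2.7, -3.2, 10.1]
grip_width: 0.0005
```

```bash
python3 -m jog '[[0,0,0.001,0,0,0,-1],[0,0,0.002,0,0,0,-1],[0,0,0.002,0,0,0,-1]]'; python3 - <<'E'
from h import *
state()
t=camera("top"); crop(t,200,180,270,250,8,"pics/t15.png"); s=camera("side"); crop(s,240,140,320,220,7,"pics/s15.png")
w=camera("wrist"); crop(w,230,180,400,300,4,"pics/w15.png")
E
```

```text
time_s: 19.65
ee_pos: [0.6507, 0.2154, 0.1411]
eef_rot: [3.137, -0.001, 1.539]
force: [-7.3, -4.5, 14.8]
grip_width: 0.0005
t 19.65 p [0.6507 0.2154 0.1411] rot [ 3.137e+00 -1.000e-03  1.539e+00] F [-7.35 -4.5  14.78] M [-0.87  1.45 -0.05] g 0.0005 q [ 0.27  0.65  1.16 -0.    1.33  0.3 ]
```

View pics/w15.png

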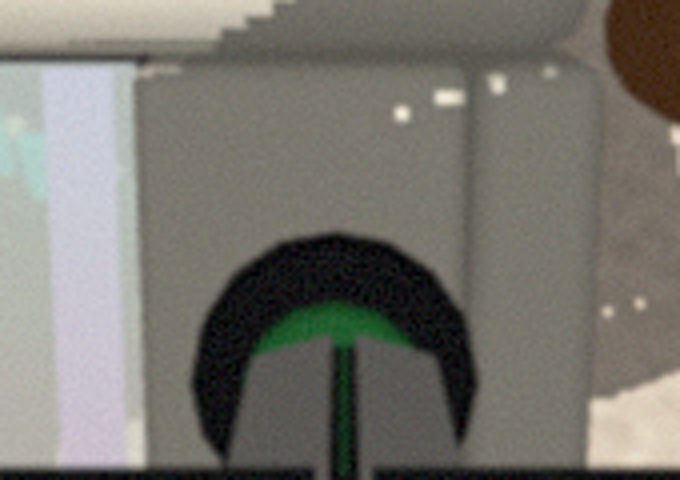

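View pics/s15.png

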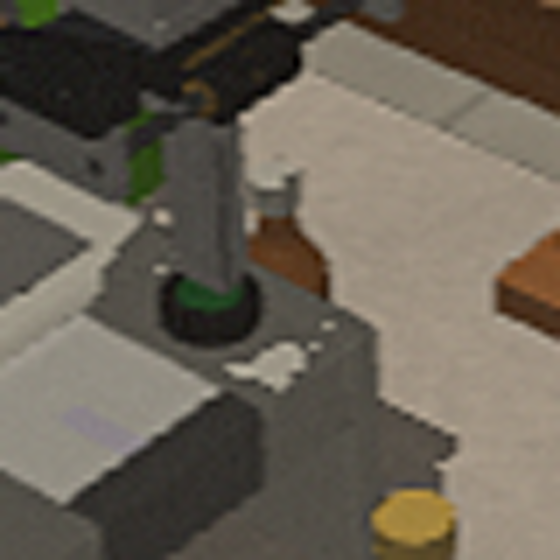

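The press stops hard at z 0.141 with 15 N and side force. In the wrist crop the shut finger pair (about 25 mm wide) overlaps the black collar around the button, centred near column 335 against 343 for the fingers. I'll lift, open a little and press with one finger only, which fits inside the collar.

```bash
python3 -m jog '[[0,0,-0.005,0,0,0,-1],[0,0,-0.03,0,0,0,-0.36],[0,0,-0.03,0,0,0,-0.36],[0,0,-0.03,0,0,0,-0.36]]'; python3 - <<'E'
from h import *
o=state(); g=o["grip_width"]; R=Rlean(LA,0); off=g/2+.00625
p=np.array([.6496,.217,.155])-off*R[:,1]
print(off,p,row(R,p))
E
```

```text
time_s: 20.2
ee_pos: [0.6506, 0.2156, 0.1708]
eef_rot: [3.137, -0.001, 1.539]
force: [0.3, 0.2, 0.1]
grip_width: 0.0209
t 20.2 p [0.6506 0.2156 0.1708] rot [ 3.137e+00 -1.000e-03  1.539e+00] F [0.27 0.24 0.1 ] M [-0.06  0.12 -0.08] g 0.0209 q [ 0.27  0.63  1.12 -0.    1.38  0.3 ]
0.016680743211106408 [0.6329266  0.21749485 0.155     ] [0.0013, -0.0178, 0.0157, 0.0031, -0.0009, -0.0011]
```

```bash
python3 -m jog '[[0.0013,-0.012,0,0.003,-0.001,-0.001,-0.36],[0.0013,-0.0223,0.01,0.003,-0.001,-0.001,-0.36],[0.0013,-0.0223,0.02,0.003,-0.001,-0.001,-0.36],[0.0013,-0.0223,0.023,0.003,-0.001,-0.001,-0.36],[0.0013,-0.0223,0.023,0.003,-0.001,-0.001,-0.36]]'; python3 - <<'E'
from h import *
o=state(); g=o["grip_width"]; R=Rlean(LA,0); off=g/2+.00625
p=np.array([.6496,.217,.143])-off*R[:,1]
print(off,p,row(R,p))
w=camera("wrist"); crop(w,230,180,400,300,4,"pics/w16.png")
s=camera("side"); crop(s,240,140,320,220,7,"pics/s16.png")
E
```

```text
time_s: 20.7
ee_pos: [0.6284, 0.2176, 0.1468]
eef_rot: [-3.14, 0.001, 1.541]
force: [-1.0, 0.2, 1.1]
grip_width: 0.0299
t 20.7 p [0.6284 0.2176 0.1468] rot [-3.140e+00  1.000e-03  1.541e+00] F [-1.02  0.2   1.14] M [-0.03  0.27 -0.  ] g 0.0299 q [ 0.28  0.61  1.22 -0.    1.32  0.31]
0.02119468986144936 [0.62841464 0.21762877 0.143     ] [0.0, -0.0, 0.0038, -0.0007, 0.0004, -0.0001]
```

View pics/w16.png

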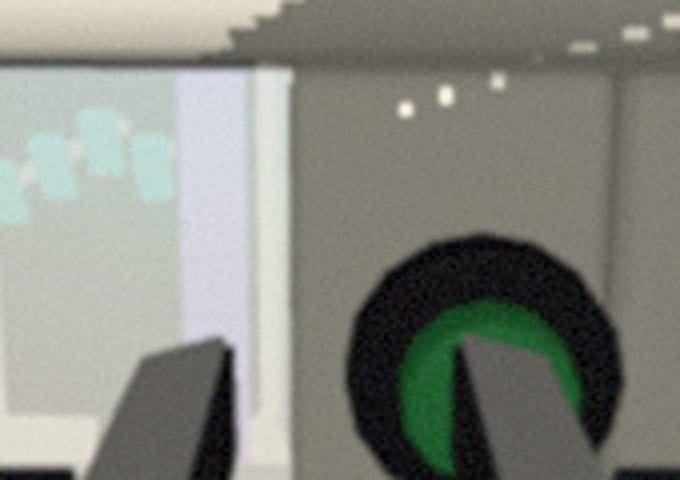

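View pics/s16.png

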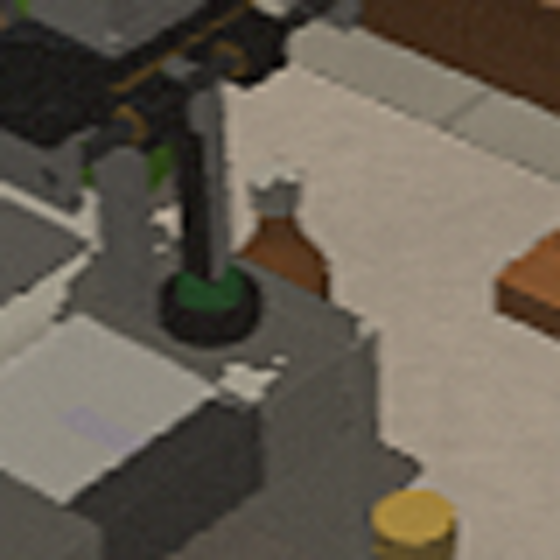

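The green disc spans columns 398–582 (centre 490) and the finger tip 460–550 (centre 505). I shift 1.5 mm towards -y of the tool and press with the single finger.

```bash
python3 -m jog '[[0.0005,-0.0015,0,0,0,0,-0.36],[0.0005,-0.0015,0.003,0,0,0,-0.36],[0.0005,-0.0015,0.005,0,0,0,-0.36],[0.0005,-0.0015,0.0065,0,0,0,-0.36],[0.0005,-0.0015,0.0065,0,0,0,-0.36]]';  python3 -m jog '[[0,0,0.001,0,0,0,-0.36],[0,0,0.002,0,0,0,-0.36],[0,0,0.002,0,0,0,-0.36]]'; python3 -m jog '[[0,0,0.001,0,0,0,-0.36],[0,0,0.002,0,0,0,-0.36],[0,0,0.002,0,0,0,-0.36]]'
```

```text
time_s: 21.3
ee_pos: [0.6276, 0.2182, 0.1414]
eef_rot: [3.14, -0.0, 1.541]
force: [0.1, -0.6, 4.4]
grip_width: 0.0303
time_s: 21.6
ee_pos: [0.6278, 0.2182, 0.141]
eef_rot: [3.139, -0.0, 1.541]
force: [-5.1, -1.4, 13.4]
grip_width: 0.03
time_s: 21.9
ee_pos: [0.6278, 0.2183, 0.1409]
eef_rot: [3.138, -0.001, 1.541]
force: [-7.6, -2.0, 16.0]
grip_width: 0.03
```

Hard stop again at 0.141, but the force was already about 4.4 N there, which would fit a button at full travel. I'll check by reading the force at several heights and looking.

```bash
cat > pic.py <<'E'
import sys
from h import *
state(); w=camera("wrist"); crop(w,300,220,400,300,6,f"pics/w{sys.argv[1]}.png"); s=camera("side"); crop(s,250,160,290,200,10,f"pics/s{sys.argv[1]}.png")
E
python3 pic.py 17; python3 -m jog '[[0,0,-0.001,0,0,0,-0.36],[0,0,-0.001,0,0,0,-0.36],[0,0,-0.001,0,0,0,-0.36]]'; python3 -m jog '[[0,0,-0.001,0,0,0,-0.36],[0,0,-0.001,0,0,0,-0.36],[0,0,-0.001,0,0,0,-0.36]]'; python3 -m jog '[[0,0,-0.001,0,0,0,-0.36],[0,0,-0.001,0,0,0,-0.36],[0,0,-0.001,0,0,0,-0.36]]';python3 -m jog '[[0,0,-0.002,0,0,0,-0.36],[0,0,-0.002,0,0,0,-0.36],[0,0,-0.002,0,0,0,-0.36]]';python3 -m jog '[[0,0,-0.004,0,0,0,-0.36],[0,0,-0.004,0,0,0,-0.36],[0,0,-0.004,0,0,0,-0.36]]'; python3 pic.py 18
```

```text
t 21.9 p [0.6278 0.2183 0.1409] rot [ 3.138e+00 -1.000e-03  1.541e+00] F [-7.58 -2.03 15.99] M [-0.41  1.23 -0.01] g 0.03 q [ 0.28  0.61  1.23 -0.    1.3   0.31]
time_s: 22.3
ee_pos: [0.6278, 0.2183, 0.1419]
eef_rot: [3.138, -0.001, 1.541]
force: [-1.1, -0.4, 5.2]
grip_width: 0.0303
time_s: 22.6
ee_pos: [0.6277, 0.2182, 0.1428]
eef_rot: [3.138, -0.001, 1.541]
force: [-0.8, 0.1, 4.1]
grip_width: 0.0305
time_s: 22.9
ee_pos: [0.6277, 0.2182, 0.1438]
eef_rot: [3.138, -0.001, 1.541]
force: [-1.3, -1.1, 4.0]
grip_width: 0.0296
time_s: 23.2
ee_pos: [0.6277, 0.2182, 0.1457]
eef_rot: [3.138, -0.001, 1.541]
force: [0.4, 0.4, 2.8]
grip_width: 0.0302
time_s: 23.5
ee_pos: [0.6276, 0.2182, 0.1496]
eef_rot: [3.139, -0.001, 1.541]
force: [0.1, -0.0, -0.1]
grip_width: 0.0299
t 23.5 p [0.6276 0.2182 0.1496] rot [ 3.139e+00 -1.000e-03  1.541e+00] F [ 0.07 -0.02 -0.12] M [-0.08  0.05 -0.02] g 0.0299 q [ 0.28  0.6   1.22 -0.    1.32  0.31]
```

```bash
python3 -c "
import cv2,numpy as np
for n in 'ws': cv2.imwrite('pics/%s17_18.png'%n,np.hstack([cv2.resize(cv2.imread('pics/%s%d.png'%(n,k)),(400,400 if n=='s' else 320)) for k in (17,18)]))"
```

```text
(no output)
```

View pics/s17_18.png

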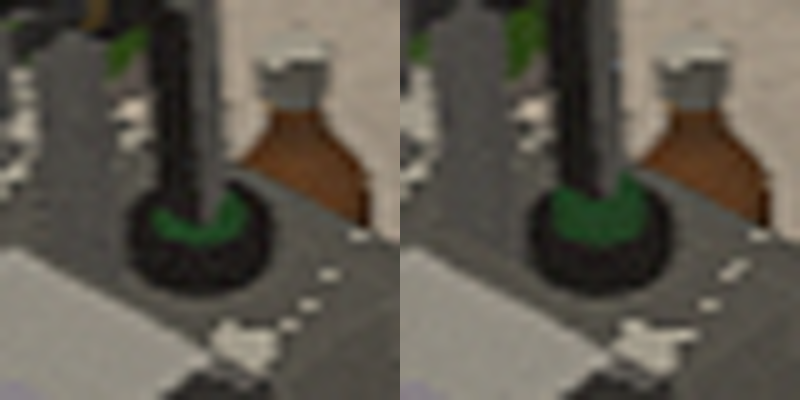

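View pics/w17_18.png

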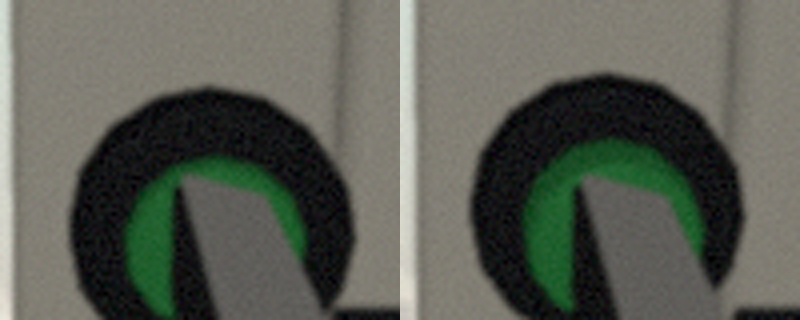

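The force now falls off like a spring with height: 5.2, 4.1, 4.0, 2.8 and then 0 N from z 0.142 to 0.150. The side crops show the green cap sunk at z 0.141 and risen again at 0.150, so both presses reached full travel. The hard stop was the button bottoming out, not the collar. Retreat and do the final check.

```bash
python3 -m jog '[[0,0,-0.03,0,0,0,-0.36],[0,0,-0.07,0,0,0,-0.36],[0,0,-0.11,0,0,0,-0.36],[0,-0.03,-0.15,0,0,0,-0.36],[-0.04,-0.08,-0.18,0,0,0,-0.36],[-0.08,-0.13,-0.2,0,0,0,-0.36],[-0.1,-0.17,-0.2,0,0,0,-0.36],[-0.1,-0.2,-0.2,0,0,0,-0.36],[-0.1,-0.2,-0.2,0,0,0,-0.36],[-0.1,-0.2,-0.2,0,0,0,-0.36]]'; python3 - <<'E'
from h import *
state()
t=camera("top"); crop(t,170,150,470,350,2,"pics/t19.png")
s=camera("side"); crop(s,140,140,460,380,2,"pics/s19.png")
w=camera("wrist"); crop(w,0,0,640,480,1,"pics/w19.png")
E
```

```text
time_s: 24.6
ee_pos: [0.4235, 0.124, 0.3498]
eef_rot: [3.136, -0.001, 1.541]
force: [0.5, -0.6, 1.0]
grip_width: 0.0301
t 24.6 p [0.4235 0.124  0.3498] rot [ 3.136e+00 -1.000e-03  1.541e+00] F [ 0.52 -0.55  1.  ] M [-0.06  0.06  0.03] g 0.0301 q [ 0.2  -0.02  1.56 -0.    1.6   0.23]
```

View pics/t19.png

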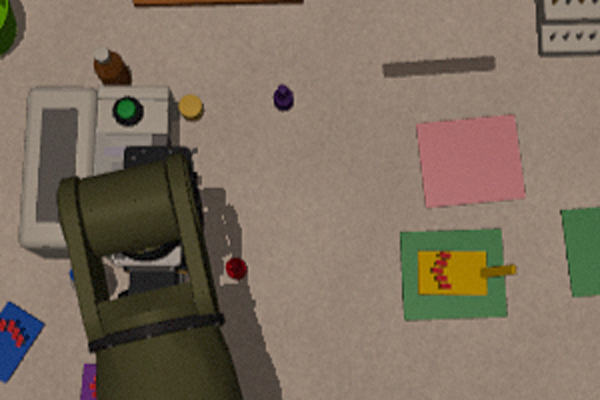

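View pics/s19.png

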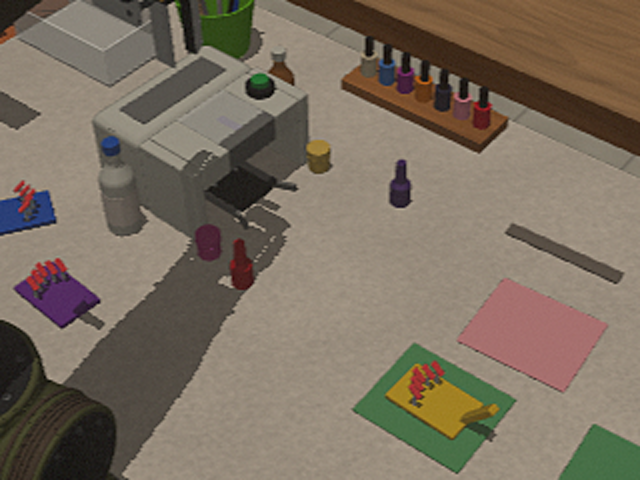

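View pics/w19.png

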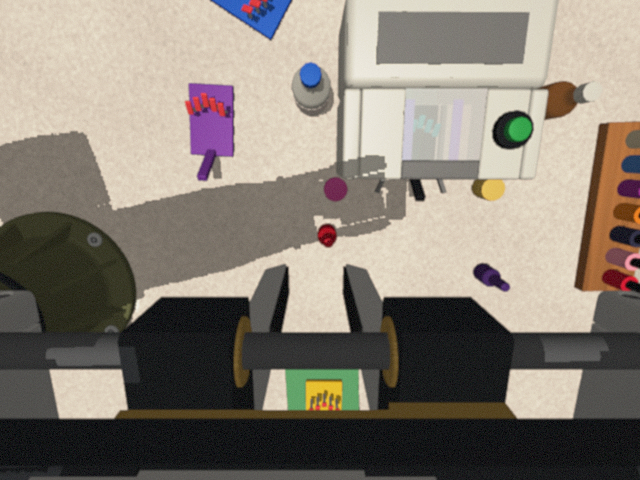

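The final views show the yellow tray flat in the middle of the left green mat, the black tray home, the button up, all bystanders standing in place, and the arm clear. The arm should be at rest before I hand in.

```bash
python3 -m jog '[[0,0,0,0,0,0,-0.36],[0,0,0,0,0,0,-0.36],[0,0,0,0,0,0,-0.36]]' && python3 -c "
from station import ctrl
print(ctrl.hand_in())"
```

```text
time_s: 25.05
ee_pos: [0.4254, 0.1246, 0.3479]
eef_rot: [3.141, 0.0, 1.541]
force: [-0.1, 0.1, -0.1]
grip_width: 0.0299
the job is handed in; nothing more can be done
None
```

I finished the job and handed it in at about 25 s of the 67 s allowed. The hand-in gives no verdict.

- **Yellow tray:** I drew it out of the lamp by its handle and set it flat, released, in the middle of the left green mat. The last pictures show it centred.
- **Black tray:** I slid it between the rails until it met the stop (22 N), with its front edge flush with the hood, then released it. I saw no contact with the wet tips.
- **Green button:** I pressed it twice, about 6 mm down each time. I took the first hard stop for the collar and pressed again with one finger. Readings on the way up then showed the button springing back, so the first press had reached the bottom too.
- **Disagreement:** the button's top came out about 4 mm higher by touch (0.147 m) than expected from the description (0.143 m).
- **Bystanders:** the pots, bottles, polishes, nail file and look-alikes show no visible change in the last views. I compared them by eye and did not measure them. The arm is clear of everything, with forces near zero.

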